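# Open the drill-core case on the quarry hire counter and stack the cores in it

## Robot

A 7-joint arm with a two-finger parallel gripper is mounted at the origin on the work surface. World frame = base frame: x ahead of the robot, y to its left, z up, the work surface at z = 0. Lengths are in m, angles in rad, forces in N, time in s.
With the tool pointing down it reaches from about 0.35 to 0.9 m from the base axis. Payload 19.9 kg.
Tool frame: the origin (TCP) lies at the very end of the fingers, on their centre line; the grasp point (between the pads) lies 19 mm behind it; z points along the fingers, y is the line along which they close (so a half turn about z gives the same grasp; the last joint's range is limited). The gripper opens to 85 mm and grips with 20 to 120 N. Pads are 22 mm wide; open, the fingers measure 114 mm over their backs; the gripper's body (76 mm by 85 mm) begins 54 mm behind the grasp point. The pads swing forward as they close: fully open they stand 13 mm farther back than shut.
Start: joints at [1.087, 0.417, -0.01, 1.614, 0.005, 1.111, -0.053], TCP at [0.267, -0.565, 0.199] pointing down, gripper open.
Joint ranges: [-2.81, 2.81], [-0.39, 2.02], [-1.27, 1.25], [0.06, 2.57], [-1.19, 4.33], [0.19, 2], [-2.82, 2.82]. Speed limits (rad/s): [1.89, 1.89, 2.39, 2.39, 3.01, 3.01, 3.01].

## Interface

Orientations are given as a 3x3 rotation matrix whose columns are the frame's x, y, z axes.
In Python, from workcell import robot gives the robot as it stands.
- The arm moves only by the tool play_rows, never from a script. Its arguments are lists of equal length, an entry for each row: "translation": the shift along the tool's x, y, z in mm, a list of three; "delta_rot": the turn, a rotation vector about the tool's x, y, z in rad, a list of three; "claw": the opening, from 0 (shut) to 1 (fully open). A call has 1 to 20 rows; each row shifts and turns the commanded pose from where the row before left it, along the tool's axes as they then stand; what a row does not reach is not made up. A row lasts 1/8 s, in which the tool goes at most 62.5 mm and 10.7 degrees, less where a joint would pass 70% of its speed; a pose out of reach is approached as far as the arm can. A call is refused whole if a number of a shift passes 62.5 or a number of a turn 0.188, either way. A call with a gripper value outside its range is refused whole. The fingers move at their own pace and stop on an object; "squeeze" is the grip in N (left out, the last holds). Time passes only in rows, so rows that do not move let the fingers close. It gives the time, the measured TCP pose, the force, the opening and the grip force at its end, in the units of the state.
- robot.get_state(): the state, without advancing time (a new reading comes with each control period).
- robot.read_camera(name): name is "side" or "top"; returns the picture (384x512x3 uint8, red, green, blue); there is no depth.
- robot.camera_model(name): a dict with "K" (3x3 intrinsics, pixels), "eye" and "attitude" of the camera in the world. Camera axes: x right, y up, looking along -z (the intrinsics and any distortion apply to the point x, -y, -z); pixel columns grow to the right and rows downward; lengths in m; the calibration is good to about 2 mm. A picture is of the moment at which its call begins. camera_model takes no time and is no camera call.
- robot.finish_job(): hands the job in; it is judged then, once.
The state is a dict: "time_s": time; "qpos": joint angles; "qd": joint speeds; "tau": joint torques, N m; "eef_pos": TCP position; "tool_rot": TCP orientation; "ft_force": force on the tool from outside, world axes, zero at the start; "ft_torque": the same for the moment, N m; "opening": finger opening in m; "grip_force": force on a finger pad.
Only numpy, scipy, OpenCV 4.12 (cv2) and the standard library are available. Lean on these libraries where they do the work, as an engineer would, in place of code of your own. Each camera call takes 0.05 s, during which the arm holds its last target. There are 200 camera calls.

## Task

Get the core display case on the hire counter ready for visitors: lift its lid right up by the steel bar handle and press the red thumb pad of its folding stay down past straight until the stay is locked and the lid stands up by itself. Then move all the rock cores from the grey channel tray into the case's front compartment and stack them as a pyramid on the green pad, all lying the same way as the lid's hinge and with their ends in line within the pad: first a full row of four on the floor from wall to wall, then the others saddled in the gaps of the layer below. Leave the lid standing on its locked stay, and leave the hammer, the chisel and the mug where they are.

Things in the scene. Friction and masses are not known exactly. Their poses are not given: they have to be found in the camera images.
- case: Wooden case, 258 (x) x 246 (y) x 56 mm without its lid, fixed. Origin on the underside, below the green pad's middle; x from front to hinge side, y along the hinge, z up. Walls and floor 8 mm; outer front x = -83, rear x = +175. Front compartment inside: x -75 to 75, y -120 to 110 mm, up to rim z = 56; a 6 mm partition, then a slot with cards behind it. The stay lies at y -95 to -119 mm
- case_pad (a point): Middle of the green pad on the front compartment's floor, 8 mm above the case's origin, same axes. The pad spans 151 (x) x 92 mm (y); four cores side by side across x have 5 mm of play. Core axes lie 18 mm above this point at x -57, -19, +19, +57 in the full floor row; about 49 mm above it at x -38, 0, +38 in the second layer; about 80 mm above it at x -19 or +19 in the third
- lid (a joint): Lid hinge angle (rad): 0 shut, grows as it rises; the straightened stay stops it at 1.466. Plywood lid 258 x 246 x 7 mm, 0.55 kg, hinged along the case's rear rim. Let go below about 1.35 rad it falls shut; above that the friction of the stay's rivets just holds it up until the stay is locked. With the stay locked it reads about 1.456
- lid_hinge (a point): Point on the lid's hinge axis, which runs along the case's y: at x = 175, y = 0, z = 56.5 mm in the case's frame; axes of the case
- lid_handle (a point): Middle of the bar handle on the lid's top face, 18 mm from its front edge: round steel bar 12 mm thick, 100 mm long, parallel to the hinge, its axis 42 mm above the lid's face on posts at its ends (36 mm clear below it). 245 mm from the hinge axis; with the lid shut 105 mm above the counter and 240 mm in front of the hinge, with the lid up about 301 mm above the counter and 21 mm behind the hinge
- stay_elbow (a joint): Elbow angle (rad) of the folding stay, two flat steel bars of 61 mm (from the case) and 91 mm (to the lid): 0 folded, 2.94 with the bars in line, 3.14 at its stop past straight, where it is locked. Lifting the lid does not take it past straight: with the lid held fully up it reads 2.4 to 2.94; then the thumb pad must be pressed down (2 to 3 N)
- stay_thumb (a point): Middle of the upper face of the red thumb pad on the stay's elbow, 26 (x) x 20 (y) x 5 mm. With the lid up it faces up, 33 to 44 mm above the rim and 80 to 105 mm in front of the hinge; pressed home it ends 27 mm above the rim and 73 mm in front of the hinge, so it goes down and toward the hinge together. Its axes turn with the stay. Folded inside the case while the lid is shut
- tray: Grey plastic core tray, 326 (x) x 196 (y) x 30 mm, fixed. Origin in the middle of its underside. Four channels along its x, 44 mm wide and 314 mm long, middle lines at y = -72, -24, +24, +72 mm; floor at z = 5 mm, channel walls 4 mm thick, 30 mm high. Up to two cores lie in each channel, about 70 mm apart
- core1: Rock drill core, a cylinder of 36.5 mm diameter and 62 mm length, about 0.17 kg, grey to brown with two bands; origin at its centre, x along its axis. Lies in the tray at the start (None if there is none of this number)
- core2: Rock drill core like core1
- core3: Rock drill core like core1
- core4: Rock drill core like core1
- core5: Rock drill core like core1
- core6: Rock drill core like core1
- core7: Rock drill core like core1
- core8: Rock drill core like core1
- hammer: Bystander, to be left alone: club hammer, 280 mm long, head 100 x 45 x 40 mm; origin below the middle of its handle, x towards the head
- chisel: Bystander, to be left alone: chisel with an orange hand guard, 240 mm long; origin below its middle
- mug: Bystander, to be left alone: blue mug, 80 mm across and 90 mm high; origin in the middle of its underside
Mind the look-alikes: they are no part of the job. Leave any purple look-alike of the core1 alone. Leave any pink look-alike of the core7 alone.

How it is judged:
On the way:
1. the lid stands up on its locked stay, with the gripper off the case (value of joint lid above 1.4 rad and value of joint stay_elbow above 3.05 rad and contact force between the fingers and case below 0.3 N), for 0.4 s.
At the end, for the whole second after the job is handed in: lid above 1.40 rad, stay elbow past 3.05 rad; every core at rest on the pad (middle within 16 mm of its middle line, axis within 0.15 rad of the hinge's): in the floor row, one at each wall (axis 21 to 32 mm above the underside), saddled in the second layer (51 to 65 mm) or the third (80 to 98 mm) (value of joint lid above 1.4 rad and value of joint stay_elbow above 3.05 rad and ((z of core1 in the frame of case below 0.032 m and x of core1 in the frame of case between -0.064 and -0.049 m and y of core1 in the frame of case between -0.016 and 0.016 m) or (z of core2 in the frame of case below 0.032 m and x of core2 in the frame of case between -0.064 and -0.049 m and y of core2 in the frame of case between -0.016 and 0.016 m) or (z of core3 in the frame of case below 0.032 m and x of core3 in the frame of case between -0.064 and -0.049 m and y of core3 in the frame of case between -0.016 and 0.016 m) or (z of core4 in the frame of case below 0.032 m and x of core4 in the frame of case between -0.064 and -0.049 m and y of core4 in the frame of case between -0.016 and 0.016 m) or (z of core5 in the frame of case below 0.032 m and x of core5 in the frame of case between -0.064 and -0.049 m and y of core5 in the frame of case between -0.016 and 0.016 m) or (z of core6 in the frame of case below 0.032 m and x of core6 in the frame of case between -0.064 and -0.049 m and y of core6 in the frame of case between -0.016 and 0.016 m) or (z of core7 in the frame of case below 0.032 m and x of core7 in the frame of case between -0.064 and -0.049 m and y of core7 in the frame of case between -0.016 and 0.016 m) or (z of core8 in the frame of case below 0.032 m and x of core8 in the frame of case between -0.064 and -0.049 m and y of core8 in the frame of case between -0.016 and 0.016 m)) and ((z of core1 in the frame of case below 0.032 m and x of core1 in the frame of case between 0.049 and 0.064 m and y of core1 in the frame of case between -0.016 and 0.016 m) or (z of core2 in the frame of case below 0.032 m and x of core2 in the frame of case between 0.049 and 0.064 m and y of core2 in the frame of case between -0.016 and 0.016 m) or (z of core3 in the frame of case below 0.032 m and x of core3 in the frame of case between 0.049 and 0.064 m and y of core3 in the frame of case between -0.016 and 0.016 m) or (z of core4 in the frame of case below 0.032 m and x of core4 in the frame of case between 0.049 and 0.064 m and y of core4 in the frame of case between -0.016 and 0.016 m) or (z of core5 in the frame of case below 0.032 m and x of core5 in the frame of case between 0.049 and 0.064 m and y of core5 in the frame of case between -0.016 and 0.016 m) or (z of core6 in the frame of case below 0.032 m and x of core6 in the frame of case between 0.049 and 0.064 m and y of core6 in the frame of case between -0.016 and 0.016 m) or (z of core7 in the frame of case below 0.032 m and x of core7 in the frame of case between 0.049 and 0.064 m and y of core7 in the frame of case between -0.016 and 0.016 m) or (z of core8 in the frame of case below 0.032 m and x of core8 in the frame of case between 0.049 and 0.064 m and y of core8 in the frame of case between -0.016 and 0.016 m)) and y of core1 in the frame of case between -0.016 and 0.016 m and angle between the x axis of each of core1, core2, core3, core4, core5, core6, core7, core8 and the y axis of case, either way round below 0.15 rad and ((z of core1 in the frame of case between 0.021 and 0.032 m and x of core1 in the frame of case between -0.064 and 0.064 m) or (z of core1 in the frame of case between 0.051 and 0.065 m and x of core1 in the frame of case between -0.047 and 0.047 m) or (z of core1 in the frame of case between 0.08 and 0.098 m and x of core1 in the frame of case between -0.028 and 0.028 m)) and linear speed of each of core1, core2, core3, core4, core5, core6, core7, core8 below 0.02 m/s and y of core2 in the frame of case between -0.016 and 0.016 m and ((z of core2 in the frame of case between 0.021 and 0.032 m and x of core2 in the frame of case between -0.064 and 0.064 m) or (z of core2 in the frame of case between 0.051 and 0.065 m and x of core2 in the frame of case between -0.047 and 0.047 m) or (z of core2 in the frame of case between 0.08 and 0.098 m and x of core2 in the frame of case between -0.028 and 0.028 m)) and y of core3 in the frame of case between -0.016 and 0.016 m and ((z of core3 in the frame of case between 0.021 and 0.032 m and x of core3 in the frame of case between -0.064 and 0.064 m) or (z of core3 in the frame of case between 0.051 and 0.065 m and x of core3 in the frame of case between -0.047 and 0.047 m) or (z of core3 in the frame of case between 0.08 and 0.098 m and x of core3 in the frame of case between -0.028 and 0.028 m)) and y of core4 in the frame of case between -0.016 and 0.016 m and ((z of core4 in the frame of case between 0.021 and 0.032 m and x of core4 in the frame of case between -0.064 and 0.064 m) or (z of core4 in the frame of case between 0.051 and 0.065 m and x of core4 in the frame of case between -0.047 and 0.047 m) or (z of core4 in the frame of case between 0.08 and 0.098 m and x of core4 in the frame of case between -0.028 and 0.028 m)) and y of core5 in the frame of case between -0.016 and 0.016 m and ((z of core5 in the frame of case between 0.021 and 0.032 m and x of core5 in the frame of case between -0.064 and 0.064 m) or (z of core5 in the frame of case between 0.051 and 0.065 m and x of core5 in the frame of case between -0.047 and 0.047 m) or (z of core5 in the frame of case between 0.08 and 0.098 m and x of core5 in the frame of case between -0.028 and 0.028 m)) and y of core6 in the frame of case between -0.016 and 0.016 m and ((z of core6 in the frame of case between 0.021 and 0.032 m and x of core6 in the frame of case between -0.064 and 0.064 m) or (z of core6 in the frame of case between 0.051 and 0.065 m and x of core6 in the frame of case between -0.047 and 0.047 m) or (z of core6 in the frame of case between 0.08 and 0.098 m and x of core6 in the frame of case between -0.028 and 0.028 m)) and y of core7 in the frame of case between -0.016 and 0.016 m and ((z of core7 in the frame of case between 0.021 and 0.032 m and x of core7 in the frame of case between -0.064 and 0.064 m) or (z of core7 in the frame of case between 0.051 and 0.065 m and x of core7 in the frame of case between -0.047 and 0.047 m) or (z of core7 in the frame of case between 0.08 and 0.098 m and x of core7 in the frame of case between -0.028 and 0.028 m)) and y of core8 in the frame of case between -0.016 and 0.016 m and ((z of core8 in the frame of case between 0.021 and 0.032 m and x of core8 in the frame of case between -0.064 and 0.064 m) or (z of core8 in the frame of case between 0.051 and 0.065 m and x of core8 in the frame of case between -0.047 and 0.047 m) or (z of core8 in the frame of case between 0.08 and 0.098 m and x of core8 in the frame of case between -0.028 and 0.028 m))); the robot touches nothing.
It fails at once if the hammer is moved by more than 3 cm (distance of hammer from where it was at the start of the episode above 0.03 m).
It fails at once if the chisel is moved by more than 3 cm (distance of chisel from where it was at the start of the episode above 0.03 m).
It fails at once if the mug is moved by more than 3 cm (distance of mug from where it was at the start of the episode above 0.03 m).
Of core1, core2, core3, core4, core5, core6, core7, core8 only 6 to 8 are there at a start; the rules pass over those that are not, and their reading is None.
At some moment in a run one of core1, core2, core3, core4, core5, core6, core7, core8 may be knocked a few centimetres aside while the robot is not near it.
Once in a run the grip may slacken for a moment while it holds something.
It also fails if it takes over 210 s, if anything falls off the work surface, if the arm or the gripper's body presses on something with over 40 N, if the wrist force passes 120 N, or if a joint passes its speed limit or range.

## Working session

There is one attempt and no reset: what is moved stays moved. The work goes in short steps, Python scripts to look and compute and a tool call to move; the robot and the scene stay as the last step left them, time stands still between calls to the robot, and variables do not carry over. Pictures are saved under pics/ and viewed, at most 14 in all, crops included, and the job is handed in when it is done.

Besides the shell and the picture viewer there is one more tool, called in YAML: its name, and indented under it one key for each argument. play_rows: Moves the arm, as the interface text tells. Its arguments: {"type":"object","properties":{"translation":{"type":"array","items":{"type":"array","items":{"type":"number"}}},"delta_rot":{"type":"array","items":{"type":"array","items":{"type":"number"}}},"claw":{"type":"array","items":{"type":"number"}},"squeeze":{"type":"number"}},"required":["translation","delta_rot","claw"]}

```bash
ls; mkdir -p pics; python3 - <<'E'
from workcell import robot
import cv2,numpy as np
for n in("side","top"):
    im=robot.read_camera(n); cv2.imwrite(f"pics/{n}0.png",im[:,:,::-1])
    m=robot.camera_model(n); print(n,{k:(np.round(v,4).tolist() if not isinstance(v,str) else v) for k,v in m.items()})
s=robot.get_state();print({k:np.round(v,3).tolist() for k,v in s.items()})
E
```

```text
pics
side {'K': [[440.1834, 0.0, 257.9765], [0.0, 440.1834, 191.5501], [0.0, 0.0, 1.0]], 'eye': [0.5131, 0.8484, 1.0537], 'attitude': [[-0.9972, 0.0557, -0.0507], [-0.0753, -0.7346, 0.6743], [0.0003, 0.6762, 0.7368]]}
top {'K': [[463.1459, 0.0, 256.0974], [0.0, 463.1459, 190.7066], [0.0, 0.0, 1.0]], 'eye': [0.4782, -0.0303, 1.484], 'attitude': [[-0.0138, 0.9978, -0.0654], [-0.9997, -0.0151, -0.0189], [-0.0199, 0.0651, 0.9977]]}
{'time_s': 0.1, 'qpos': [1.088, 0.418, -0.01, 1.614, 0.005, 1.111, -0.053], 'qd': [-0.0, -0.001, -0.0, -0.002, 0.0, -0.0, -0.001], 'tau': [0.001, -86.582, 0.681, -43.563, 0.019, 0.005, -0.0], 'eef_pos': [0.267, -0.565, 0.199], 'tool_rot': [[0.904, 0.428, -0.001], [0.428, -0.904, 0.001], [-0.0, -0.001, -1.0]], 'ft_force': [0.444, -0.693, -0.653], 'ft_torque': [-0.002, 0.023, -0.027], 'grip_force': 0.0, 'opening': 0.085}
```

View pics/side0.png

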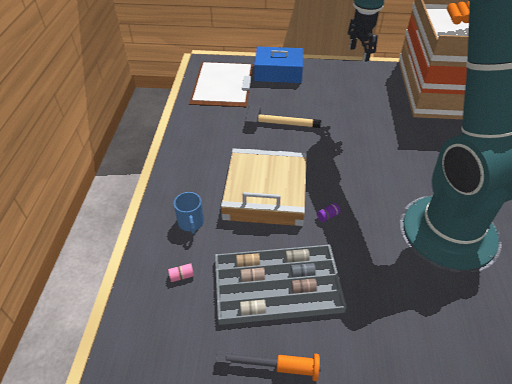

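View pics/top0.png

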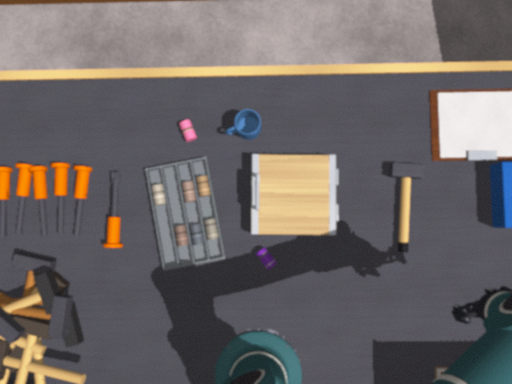

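The top view shows six cores in the tray: (158,194), (188,190), (203,185), (180,235), (196,232) and (210,228). The look-alikes are purple at (265,257) and pink at (188,130), and I'll leave both alone. The shut case is at (294,194), with its handle at (254,190) facing +y and its hinge on the −y side.

```bash
cat > h.py <<'E'
import cv2,numpy as np
from workcell import robot
def ray(n,uv):
    m=robot.camera_model(n);K=np.array(m["K"]);R=np.array(m["attitude"])
    p=np.linalg.inv(K)@np.array([uv[0],uv[1],1.]);return np.array(m["eye"]),R@np.array([p[0],-p[1],-p[2]])
def plane(n,uv,z):
    e,d=ray(n,uv);return e+d*(z-e[2])/d[2]
def tri(a,b):
    (e1,d1),(e2,d2)=ray("top",a),ray("side",b)
    t=np.linalg.lstsq(np.c_[d1,-d2],e2-e1,rcond=None)[0]
    p,q=e1+t[0]*d1,e2+t[1]*d2;return (p+q)/2,np.linalg.norm(p-q)
def proj(n,P):
    m=robot.camera_model(n);c=np.array(m["attitude"]).T@(np.array(P)-np.array(m["eye"]))
    K=np.array(m["K"]);p=K@np.array([c[0],-c[1],-c[2]]);return p[:2]/p[2]
def crop(n,x0,y0,x1,y1,s,name):
    im=robot.read_camera(n);cv2.imwrite(f"pics/{name}.png",cv2.resize(im[y0:y1,x0:x1,::-1],None,fx=s,fy=s,interpolation=cv2.INTER_CUBIC));return im
E
python3 - <<'E'
from h import *
im=crop("top",140,145,345,275,3.9,"c1")
hsv=cv2.cvtColor(im,cv2.COLOR_RGB2HSV)
m=cv2.inRange(hsv,(10,60,120),(30,255,255));m[:,:240]=0;m[:,350:]=0;m[:120]=0;m[260:]=0
c=max(cv2.findContours(m,0,2)[0],key=cv2.contourArea);print(cv2.minAreaRect(c))
for p in cv2.boxPoints(cv2.minAreaRect(c)): print(p,plane("top",p,.063).round(4))
s=crop("side",205,140,350,330,3,"c2")
E
```

```text
((293.5, 194.5), (81.0, 69.0), 90.0)
[259. 154.] [ 0.6849 -0.0139  0.063 ]
[328. 154.] [ 0.6814 -0.2265  0.063 ]
[328. 235.] [ 0.4328 -0.2206  0.063 ]
[259. 235.] [ 0.4356 -0.0104  0.063 ]
```

View pics/c1.png

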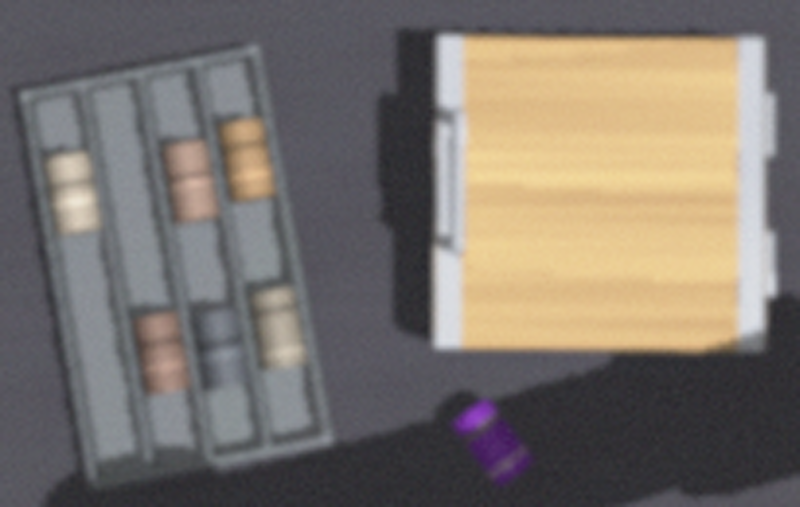

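View pics/c2.png

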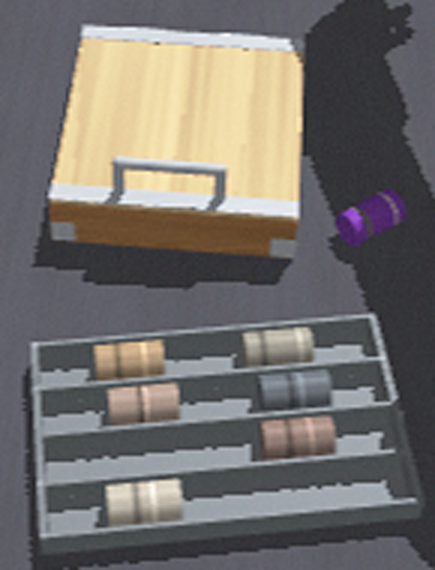

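```bash
python3 - <<'E'
from h import *
f=lambda u,v:((u+.5)/3.9-.5+140,(v+.5)/3.9-.5+145)
L=[plane("top",f(*p),.063) for p in[(434,35),(766,37),(767,350),(434,351)]]
for p in L: print("lid",p.round(4))
print([np.linalg.norm(L[i]-L[i-1]).round(4) for i in range(4)], np.mean(L,0).round(4))
T=[plane("top",f(*p),.03) for p in[(15,92),(258,45),(333,442)]]
for p in T: print("tray",p.round(4))
print([np.linalg.norm(T[i]-T[i-1]).round(4) for i in range(3)])
d=T[1]-T[2];print("tray yaw",np.arctan2(d[1],d[0]))
c=(T[0]+T[2])/2;a=np.arctan2(d[1],d[0]);R=np.array([[np.cos(a),-np.sin(a)],[np.sin(a),np.cos(a)]])
for n,p in zip("ABCDEF",[(73,192),(190,180),(247,159),(162,352),(219,347),(278,327)]):
    q=plane("top",f(*p),.0235);print(n,q.round(4),(R.T@(q-c)[:2]).round(4))
# handle
g=lambda u,v:((u+.5)/3-.5+205,(v+.5)/3-.5+140)
for a,b in [((450,113),(117,160)),((450,246),(225,170))]: print(tri(f(*a),g(*b)))
print("handle plane", plane("top",f(452,180),.105), plane("side",g(170,167),.105))
for p in[(50,192),(300,215),(303,50),(82,35)]: print("side lid",plane("side",g(*p),.063).round(4))
E
```

```text
lid [0.6866 0.0111 0.063 ]
lid [ 0.6806 -0.2512  0.063 ]
lid [ 0.4344 -0.2458  0.063 ]
lid [0.4371 0.0143 0.063 ]
[np.float64(0.2495), np.float64(0.2624), np.float64(0.2463), np.float64(0.2602)] [ 0.5597 -0.1179  0.063 ]
tray [0.6504 0.3536 0.03  ]
tray [0.6856 0.1552 0.03  ]
tray [0.3647 0.0972 0.03  ]
[np.float64(0.3839), np.float64(0.2015), np.float64(0.3262)]
tray yaw 0.17882669913981195
A [0.5686 0.3077 0.0235] [0.0748 0.0701]
B [0.577  0.2122 0.0235] [ 0.066  -0.0253]
C [0.5934 0.1656 0.0235] [ 0.0738 -0.0741]
D [0.438  0.2355 0.0235] [-0.0666  0.0223]
E [0.4414 0.1893 0.0235] [-0.0715 -0.0238]
F [0.4569 0.1414 0.0235] [-0.0648 -0.0736]
(array([ 0.61871099, -0.00183862,  0.11505438]), np.float64(0.0004127612068092414))
(array([ 5.16081139e-01, -3.21552806e-04,  1.11190025e-01]), np.float64(0.0033995325168727944))
handle plane [ 0.56842651 -0.00245521  0.105     ] [ 0.56761358 -0.00568028  0.105     ]
side lid [ 0.6865 -0.0011  0.063 ]
side lid [0.4388 0.01   0.063 ]
side lid [ 0.4364 -0.2273  0.063 ]
side lid [ 0.6814 -0.2332  0.063 ]
```

play_rows:
  translation:
    - [0,0,-20]
    - [0,0,-20]
    - [0,0,-20]
    - [29,-56,0]
    - [29,-56,0]
    - [29,-56,0]
    - [29,-56,0]
    - [29,-56,0]
    - [29,-56,0]
    - [29,-56,0]
    - [29,-56,0]
    - [29,-56,0]
    - [29,-56,0]
    - [0,0,0]
    - [0,0,0]
  delta_rot:
    - [0,0,0.153]
    - [0,0,0.153]
    - [0,0,0.153]
    - [0,0,0]
    - [0,0,0]
    - [0,0,0]
    - [0,0,0]
    - [0,0,0]
    - [0,0,0]
    - [0,0,0]
    - [0,0,0]
    - [0,0,0]
    - [0,0,0]
    - [0,0,0]
    - [0,0,0]
  claw: [1,1,1,1,1,1,1,1,1,1,1,1,1,1,1]
  squeeze: 40

```text
time_s: 2.08
eef_pos: [0.5639, -0.0153, 0.2592]
tool_rot: [[1.0, -0.017, -0.001], [-0.017, -1.0, -0.0], [-0.001, 0.0, -1.0]]
ft_force: [-0.2, -0.0, 0.3]
opening: 0.0855
grip_force: 0.0
```

play_rows:
  translation:
    - [3,-10,57]
    - [0,0,57]
    - [0,0,40]
    - [0,0,18]
    - [0,0,0]
    - [0,0,0]
    - [0,0,0]
    - [0,0,0]
    - [0,0,0]
    - [0,0,0]
  delta_rot:
    - [0,0,0]
    - [0,0,0]
    - [0,0,0]
    - [0,0,0]
    - [0,0,0]
    - [0,0,0]
    - [0,0,0]
    - [0,0,0]
    - [0,0,0]
    - [0,0,0]
  claw: [1,1,1,1,1,0,0,0,0,0]
  squeeze: 40

```text
time_s: 3.32
eef_pos: [0.5673, -0.005, 0.0876]
tool_rot: [[1.0, -0.017, -0.0], [-0.017, -1.0, 0.0], [-0.0, -0.0, -1.0]]
ft_force: [0.3, 0.2, -0.8]
opening: 0.0004
grip_force: 0.0
```

```bash
python3 - <<'E'
from h import *
crop("side",205,110,350,230,4,"c3")
print(robot.get_state()["ft_force"],proj("side",robot.get_state()["eef_pos"]))
E
```

```text
[-0.36118516  0.05583982  0.02825538] [261.38423863 199.49368622]
```

View pics/c3.png

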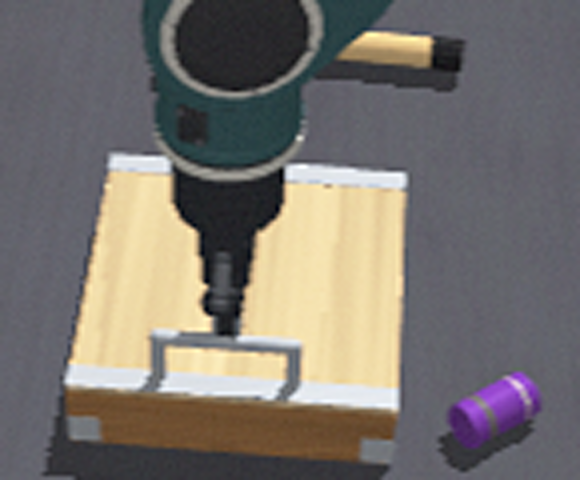

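```bash
python3 - <<'E'
from h import *
for P in[(.567,-.005,.105),(.567,-.005,.0876),(.567,-.005,.1),(.567,-.02,.0876),(.567,-.03,.0876),(.567,.005,.105),(.567,.005,.115)]:
    u=proj("side",P);print(P,u.round(1),((u-[205,110]+.5)*4-.5).round(),proj("top",P).round(1))
im=crop("top",235,140,345,245,5.5,"c4")
E
```

```text
(0.567, -0.005, 0.105) [261.5 195.5] [228. 344.] [256.4 191.2]
(0.567, -0.005, 0.0876) [261.5 199.5] [227. 359.] [256.5 191.6]
(0.567, -0.005, 0.1) [261.5 196.7] [228. 348.] [256.4 191.4]
(0.567, -0.02, 0.0876) [261.8 195.7] [229. 344.] [261.5 191.5]
(0.567, -0.03, 0.0876) [262.1 193.2] [230. 334.] [264.8 191.5]
(0.567, 0.005, 0.105) [261.3 198.1] [227. 354.] [253.  191.3]
(0.567, 0.005, 0.115) [261.3 195.8] [227. 345.] [252.9 191.1]
```

View pics/c4.png

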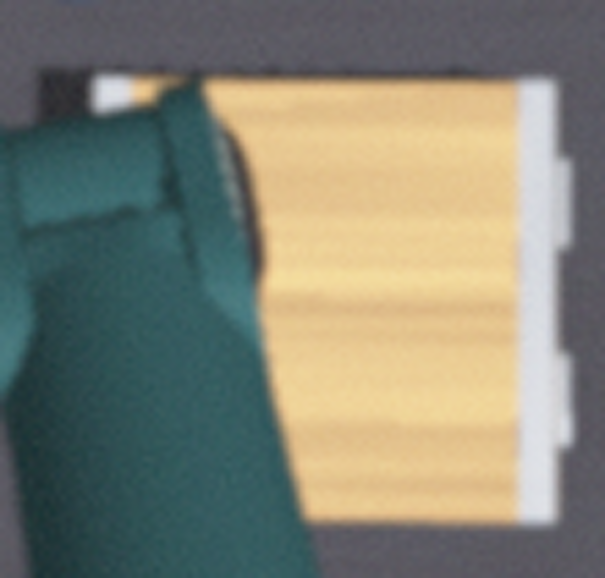

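The side crop shows the fingers shut, with the tip at crop (228,335), and the bar running unhidden in front of it or below it at row 340. The grasp missed the bar, so I'll probe gently sideways.

play_rows:
  translation:
    - [0,-5,0]
    - [0,-5,0]
    - [0,0,0]
  delta_rot:
    - [0,0,0]
    - [0,0,0]
    - [0,0,0]
  claw: [0,0,0]

```text
time_s: 3.8
eef_pos: [0.5675, 0.0057, 0.0875]
tool_rot: [[1.0, -0.016, -0.0], [-0.016, -1.0, 0.0], [-0.0, -0.0, -1.0]]
ft_force: [-0.0, 0.6, -0.4]
opening: 0.0001
grip_force: 0.0
```

play_rows:
  translation:
    - [0,0,-30]
    - [0,0,-30]
    - [0,0,-30]
    - [0,0,0]
    - [0,0,0]
  delta_rot:
    - [0,0,0]
    - [0,0,0]
    - [0,0,0]
    - [0,0,0]
    - [0,0,0]
  claw: [0,0,0,0,0]

```text
time_s: 4.42
eef_pos: [0.5672, 0.0049, 0.1769]
tool_rot: [[1.0, -0.017, -0.001], [-0.017, -1.0, -0.0], [-0.001, 0.0, -1.0]]
ft_force: [-0.2, 0.7, 0.6]
opening: -0.0001
grip_force: 0.0
```

```bash
python3 - <<'E'
from h import *
crop("side",205,90,350,230,4,"c5")
s=robot.get_state();print(s["ft_force"],s["eef_pos"],(proj("side",s["eef_pos"])-[205,90]+.5)*4)
E
```

```text
[ 0.13952583 -0.76637326 -0.04544982] [0.56699608 0.00486199 0.1765781 ] [227.76300803 365.34348494]
```

View pics/c5.png

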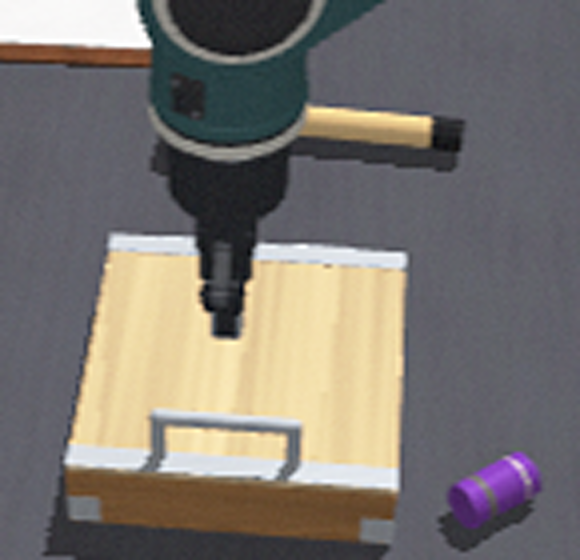

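```bash
python3 - <<'E'
from h import *
P=np.array([.267,-.565,.199])
for dz in(0,.013,.027,.04): print(dz,[proj(n,P+[0,0,dz]).round(1) for n in("side","top")])
a=cv2.imread("pics/side0.png")[20:75,330:400];b=cv2.imread("pics/top0.png")[270:345,435:512]
a=cv2.resize(a,(420,330),interpolation=3);b=cv2.resize(b,(370,360),interpolation=3)
o=np.zeros((360,800,3),np.uint8);o[:330,:420]=a;o[:,425:795]=b;cv2.imwrite("pics/c6.png",o)
E
```

```text
0 [array([356.6,  66.3]), array([463.3, 296.1])]
0.013 [array([357.2,  63.1]), array([465.4, 296.9])]
0.027 [array([357.8,  59.5]), array([467.7, 297.8])]
0.04 [array([358.4,  56.2]), array([469.8, 298.6])]
```

View pics/c6.png

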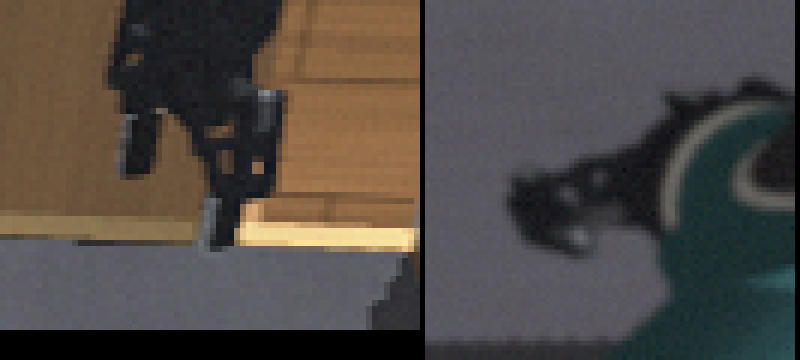

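The shut fingertips appear about 27 mm above the reported TCP in both poses, and about 40 mm above it when open. The first close therefore passed over the bar, so I'll grip about 25 mm lower.

play_rows:
  translation:
    - [0,10,0]
    - [0,0,0]
    - [0,0,0]
    - [0,0,40]
    - [0,0,40]
    - [0,0,20]
    - [0,0,13]
    - [0,0,0]
    - [0,0,0]
    - [0,0,0]
    - [0,0,0]
    - [0,0,0]
    - [0,0,0]
  delta_rot:
    - [0,0,0]
    - [0,0,0]
    - [0,0,0]
    - [0,0,0]
    - [0,0,0]
    - [0,0,0]
    - [0,0,0]
    - [0,0,0]
    - [0,0,0]
    - [0,0,0]
    - [0,0,0]
    - [0,0,0]
    - [0,0,0]
  claw: [1,1,1,1,1,1,1,1,0,0,0,0,0]
  squeeze: 30

```text
time_s: 6.1
eef_pos: [0.5674, -0.0063, 0.0648]
tool_rot: [[1.0, -0.018, 0.0], [-0.018, -1.0, -0.001], [0.0, 0.001, -1.0]]
ft_force: [-1.3, -5.9, 4.8]
opening: 0.0106
grip_force: 31.4
```

play_rows:
  translation:
    - [0,5.3,-21.4]
    - [0,7.2,-20.8]
    - [0,9.1,-20.1]
    - [0,10.8,-19.2]
    - [0,12.5,-18.1]
    - [0,14.1,-16.9]
    - [0,15.6,-15.6]
    - [0,16.9,-14.1]
  delta_rot:
    - [0,0,0]
    - [0,0,0]
    - [0,0,0]
    - [0,0,0]
    - [0,0,0]
    - [0,0,0]
    - [0,0,0]
    - [0,0,0]
  claw: [0,0,0,0,0,0,0,0]
  squeeze: 50

```text
time_s: 7.1
eef_pos: [0.5655, -0.0947, 0.2122]
tool_rot: [[1.0, -0.015, -0.0], [-0.015, -1.0, 0.003], [-0.0, -0.003, -1.0]]
ft_force: [-6.8, 14.8, 11.7]
opening: 0.0092
grip_force: 49.4
```

play_rows:
  translation:
    - [0,16,-14.5]
    - [0,18.5,-12]
    - [0,20,-10]
    - [0,20.5,-8.5]
    - [0,21.5,-6]
    - [0,21.8,-3.6]
    - [0,22,-1.7]
    - [0,17,0.3]
    - [0,0,0]
  delta_rot:
    - [0,0,0]
    - [0,0,0]
    - [0,0,0]
    - [0,0,0]
    - [0,0,0]
    - [0,0,0]
    - [0,0,0]
    - [0,0,0]
    - [0,0,0]
  claw: [0,0,0,0,0,0,0,0,0]

```text
time_s: 8.22
eef_pos: [0.5628, -0.2573, 0.2683]
tool_rot: [[1.0, -0.02, 0.001], [-0.02, -1.0, -0.002], [0.002, 0.002, -1.0]]
ft_force: [-8.5, -1.5, 16.6]
opening: 0.0097
grip_force: 50.6
```

```bash
python3 - <<'E'
from h import *
crop("side",195,50,365,230,3.3,"c7")
s=robot.get_state();print(s["ft_force"],s["eef_pos"],(proj("side",s["eef_pos"])-[195,50]+.5)*3.3)
E
```

```text
[-8.21485476 -1.19802715 15.18294964] [ 0.56283286 -0.25665637  0.26838844] [246.11846734 158.11549822]
```

View pics/c7.png

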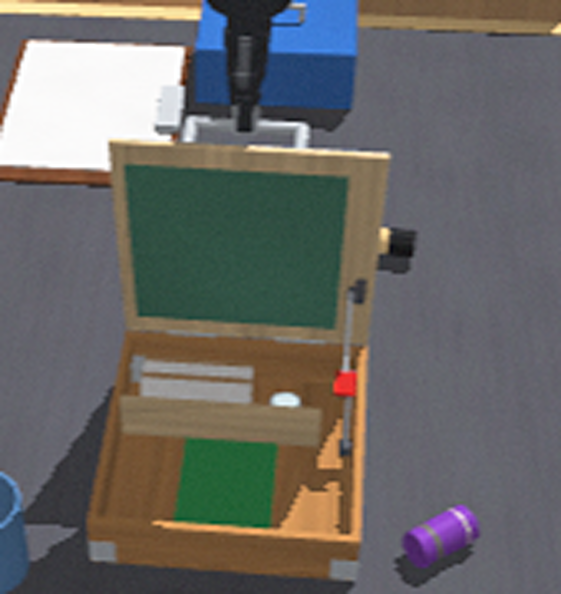

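play_rows:
  translation:
    - [0,4,2]
    - [0,4,3]
    - [0,0,0]
  delta_rot:
    - [0,0,0]
    - [0,0,0]
    - [0,0,0]
  claw: [0,0,0]

```text
time_s: 8.65
eef_pos: [0.5636, -0.2638, 0.2632]
tool_rot: [[1.0, -0.018, 0.003], [-0.018, -1.0, -0.002], [0.003, 0.002, -1.0]]
ft_force: [2.1, -1.9, 3.6]
opening: 0.0094
grip_force: 57.5
```

```bash
python3 - <<'E'
from h import *
im=robot.read_camera("side");t=robot.read_camera("top")
for n,a in(("side",im),("top",t)):
    hsv=cv2.cvtColor(a,cv2.COLOR_RGB2HSV)
    r=cv2.inRange(hsv,(0,180,120),(6,255,255))|cv2.inRange(hsv,(174,180,120),(180,255,255))
    for c in cv2.findContours(r,0,2)[0]:
        if cv2.contourArea(c)>6: print(n,"red",cv2.minAreaRect(c),cv2.contourArea(c))
    g=cv2.inRange(hsv,(50,140,50),(75,255,255))
    for c in cv2.findContours(g,0,2)[0]:
        if cv2.contourArea(c)>100:
            b=cv2.boxPoints(cv2.minAreaRect(c));print(n,"pad",[(p.round(1).tolist(),plane(n,p,.008).round(4).tolist()) for p in b])
print(robot.get_state()["ft_force"])
E
```

```text
side red ((299.0, 165.0), (6.0, 6.0), 90.0) 26.0
side pad [([247.89999389648438, 207.10000610351562], [0.6115, -0.0405, 0.008]), ([250.1999969482422, 181.89999389648438], [0.6139, -0.1495, 0.008]), ([278.1000061035156, 184.5], [0.5217, -0.1449, 0.008]), ([275.8999938964844, 209.60000610351562], [0.524, -0.0368, 0.008])]
top red ((306.5, 227.0), (9.0, 6.0), -0.0) 29.0
top pad [([256.0, 180.0], [0.6093, -0.0025, 0.008]), ([300.0, 180.0], [0.6071, -0.143, 0.008]), ([300.0, 206.0], [0.5241, -0.1413, 0.008]), ([256.0, 206.0], [0.5261, -0.0013, 0.008])]
[ 0.91276311 -1.96051508  3.61533807]
```

```bash
python3 - <<'E'
from h import *
print(tri((306.5,227),(299,165)))
E
```

```text
(array([ 0.45898268, -0.15310514,  0.09306947]), np.float64(0.0010633895994047423))
```

play_rows:
  translation:
    - [0,3,1]
    - [0,0,0]
    - [0,0,0]
    - [0,0,0]
    - [0,0,-20]
    - [0,0,-40]
    - [0,0,-40]
    - [0,0,0]
  delta_rot:
    - [0,0,0]
    - [0,0,0]
    - [0,0,0]
    - [0,0,0]
    - [0,0,0]
    - [0,0,0]
    - [0,0,0]
    - [0,0,0]
  claw: [0,0,0.3,0.3,0.3,0.3,0.3,0.3]

```text
time_s: 9.75
eef_pos: [0.5638, -0.2651, 0.3636]
tool_rot: [[1.0, -0.017, 0.004], [-0.017, -1.0, -0.002], [0.004, 0.002, -1.0]]
ft_force: [-0.2, -0.3, -0.9]
opening: 0.0257
grip_force: 0.0
```

play_rows:
  translation:
    - [-53,-53,0]
    - [-54,-53,0]
    - [0,0,0]
    - [0,0,0]
    - [0,-14.3,56.2]
    - [0,-14.3,56.2]
    - [0,-14.3,56.2]
    - [0,-14.3,56.2]
    - [0,-11,43]
    - [0,0,0]
    - [0,0,0]
  delta_rot:
    - [0,0,0]
    - [0,0,0]
    - [-0.125,0,0]
    - [-0.125,0,0]
    - [0,0,0]
    - [0,0,0]
    - [0,0,0]
    - [0,0,0]
    - [0,0,0]
    - [0,0,0]
    - [0,0,0]
  claw: [0.2,0,0,0,0,0,0,0,0,0,0]

```text
time_s: 11.12
eef_pos: [0.4762, -0.1755, 0.0857]
tool_rot: [[1.0, -0.017, -0.003], [-0.017, -0.969, -0.248], [0.001, 0.248, -0.969]]
ft_force: [-0.2, -0.4, 0.5]
opening: -0.0
grip_force: 0.0
```

```bash
python3 - <<'E'
from h import *
crop("side",225,90,345,215,4.5,"c8")
s=robot.get_state();print(s["ft_force"],s["eef_pos"],s["time_s"])
E
```

```text
[0.19630998 0.00791389 0.51079363] [ 0.47653231 -0.17564644  0.08610636] 11.175
```

View pics/c8.png

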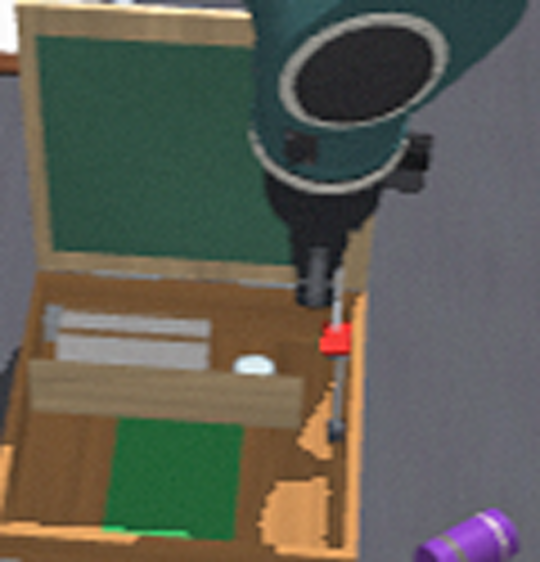

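play_rows:
  translation:
    - [-17,-16,-4]
    - [0,0,0]
    - [0,-4.2,16.5]
    - [0,3.2,3.7]
    - [0,3.2,3.7]
    - [0,3.2,3.7]
    - [0,3.2,3.7]
    - [0,3.2,3.7]
    - [0,0,0]
  delta_rot:
    - [0,0,0]
    - [0,0,0]
    - [0,0,0]
    - [0,0,0]
    - [0,0,0]
    - [0,0,0]
    - [0,0,0]
    - [0,0,0]
    - [0,0,0]
  claw: [0,0,0,0,0,0,0,0,0]

```text
time_s: 12.3
eef_pos: [0.4591, -0.1769, 0.0541]
tool_rot: [[1.0, -0.015, -0.003], [-0.015, -0.969, -0.246], [0.001, 0.246, -0.969]]
ft_force: [-11.4, 22.4, 31.5]
opening: 0.0004
grip_force: 18.5
```

```bash
python3 - <<'E'
from h import *
crop("side",225,90,345,215,4.5,"c9")
E
```

```text
(no output)
```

View pics/c9.png

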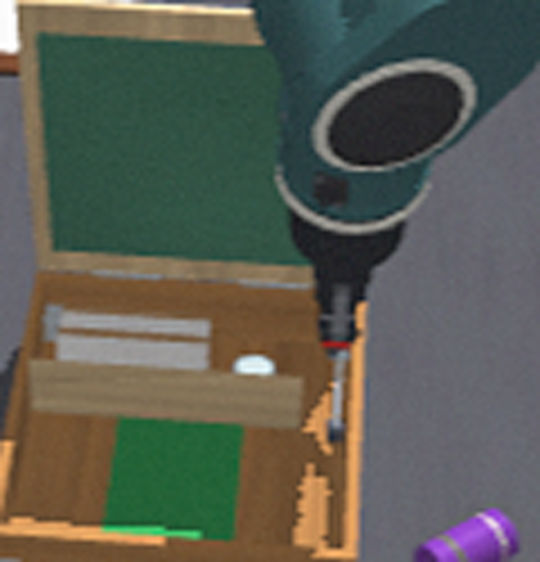

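play_rows:
  translation:
    - [0,0,-10]
    - [0,0,-50]
    - [0,0,-60]
    - [0,0,-60]
    - [0,0,0]
    - [0,0,0]
    - [0,-50,0]
    - [0,-50,0]
    - [0,-50,0]
    - [0,-50,0]
    - [0,0,0]
  delta_rot:
    - [0,0,0]
    - [0,0,0]
    - [0,0,0]
    - [0,0,0]
    - [0.125,0,0]
    - [0.125,0,0]
    - [0,0,0]
    - [0,0,0]
    - [0,0,0]
    - [0,0,0]
    - [0,0,0]
  claw: [0,0,0,0,0,0,0,0,0,0.5,0.9]

```text
time_s: 13.72
eef_pos: [0.4625, 0.0687, 0.2279]
tool_rot: [[1.0, -0.012, 0.0], [-0.012, -1.0, 0.001], [0.0, -0.001, -1.0]]
ft_force: [-0.2, -1.3, 0.0]
opening: 0.0356
grip_force: 0.0
```

```bash
python3 - <<'E'
from h import *
im=crop("side",205,40,345,215,3.4,"c10");t=robot.read_camera("top")
P=[]
for n,a in(("side",im),("top",t)):
    hsv=cv2.cvtColor(a,cv2.COLOR_RGB2HSV)
    r=cv2.inRange(hsv,(0,180,120),(6,255,255))|cv2.inRange(hsv,(174,180,120),(180,255,255))
    for c in cv2.findContours(r,0,2)[0]:
        if cv2.contourArea(c)>6: print(n,"red",cv2.minAreaRect(c));P.append(cv2.minAreaRect(c)[0])
if len(P)==2: print(tri(P[1],P[0]))
E
```

```text
top red ((312.0, 227.5), (5.0, 8.0), 90.0)
```

View pics/c10.png

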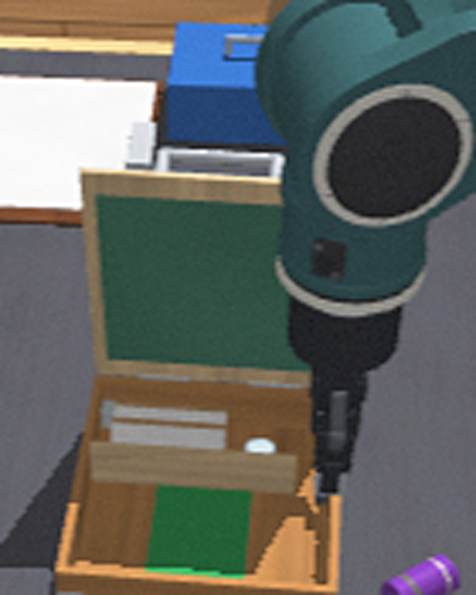

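The side crop shows the lid standing, and in the top view the thumb pad moved about 17 mm toward the hinge. I'll move to above the first core (orange, C) and read the stay once it is unobstructed.

play_rows:
  translation:
    - [0,-10,-10]
    - [0,-10,0]
    - [0,0,0]
    - [0,0,0]
    - [0,0,0]
    - [0,0,0]
    - [0,0,0]
    - [0,0,0]
    - [0,0,0]
    - [0,0,0]
    - [17,49,0]
    - [17,49,0]
    - [18,48,0]
    - [0,0,0]
  delta_rot:
    - [0,0,-0.176]
    - [0,0,-0.176]
    - [0,0,-0.176]
    - [0,0,-0.176]
    - [0,0,-0.176]
    - [0,0,-0.176]
    - [0,0,-0.176]
    - [0,0,-0.176]
    - [0,0,-0.176]
    - [0,0,-0.176]
    - [0,0,0]
    - [0,0,0]
    - [0,0,0]
    - [0,0,0]
  claw: [0.9,0.9,0.9,0.9,0.9,0.9,0.9,0.9,0.9,0.9,0.9,0.9,0.9,0.9]
  squeeze: 60

```text
time_s: 15.58
eef_pos: [0.598, 0.1618, 0.236]
tool_rot: [[-0.17, 0.985, -0.002], [0.985, 0.17, 0.001], [0.001, -0.002, -1.0]]
ft_force: [-1.3, 0.2, 0.3]
opening: 0.0766
grip_force: 0.0
```

```bash
cat >> h.py <<'E'
ref=cv2.imread("pics/top0.png")
C={"A":(.5686,.3077),"B":(.577,.2122),"C":(.5934,.1656),"D":(.438,.2355),"E":(.4414,.1893),"F":(.4569,.1414)}
def go(x,y,z=None,yaw=.179):
    "shift to (x,y[,z]) in the tool's present axes, mm, and turn about tool z to bring tool y to yaw"
    s=robot.get_state();R=np.array(s["tool_rot"]);p=np.array(s["eef_pos"])
    d=np.array([x,y,p[2] if z is None else z])-p
    print("tool shift mm",(R.T@d*1000).round(1),"turn",round(-(yaw-np.arctan2(R[1,1],R[0,1])),3),"q7",round(s["qpos"][6],2),"t",s["time_s"],"F",s["ft_force"].round(1) if hasattr(s["ft_force"],"round") else s["ft_force"])
def stay():
    a=robot.read_camera("top");b=robot.read_camera("side")
    o=[]
    for n,i in(("top",a),("side",b)):
        h=cv2.cvtColor(i,cv2.COLOR_RGB2HSV);r=cv2.inRange(h,(0,180,100),(6,255,255))|cv2.inRange(h,(174,180,100),(180,255,255))
        r[240:]=0
        for c in cv2.findContours(r,0,2)[0]:
            if cv2.contourArea(c)>6: o.append((n,cv2.minAreaRect(c)[0],plane(n,cv2.minAreaRect(c)[0],.083).round(3)))
    print("stay",o);return a,b
def cores(a):
    a=a[:,:,::-1].astype(int);r=ref.astype(int)
    print({k:round(float(np.abs(a-r)[v-5:v+6,u-4:u+5].mean()),1) for k,c in C.items() for u,v in[proj("top",(*c,.0235)).round().astype(int)]})
E
python3 - <<'E'
from h import *
a,b=stay();cores(a);go(.5934,.1656)
E
```

```text
stay [('top', (312.0, 227.0), array([ 0.458, -0.17 ,  0.083])), ('side', (299.5, 163.5), array([ 0.457, -0.171,  0.083]))]
{'A': 76.0, 'B': 55.0, 'C': 61.1, 'D': 61.2, 'E': 29.4, 'F': 55.5}
tool shift mm [ 5.4 -2.   0. ] turn -0.008 q7 -0.36 t 15.675 F [-0.8 -0.5 -0.6]
```

play_rows:
  translation:
    - [5.4,-2,50]
    - [0,0,60]
    - [0,0,60]
    - [0,0,50]
    - [0,0,25]
    - [0,0,0]
  delta_rot:
    - [0,0,-0.008]
    - [0,0,0]
    - [0,0,0]
    - [0,0,0]
    - [0,0,0]
    - [0,0,0]
  claw: [0.9,0.9,0.9,0.9,0.9,0.9]

```text
time_s: 16.42
eef_pos: [0.5922, 0.165, -0.0082]
tool_rot: [[-0.178, 0.984, -0.002], [0.984, 0.178, -0.001], [-0.001, -0.003, -1.0]]
ft_force: [-1.1, 0.4, 0.7]
opening: 0.0767
grip_force: 0.0
```

play_rows:
  translation:
    - [0,0,9]
    - [0,0,7]
    - [0,0,0]
  delta_rot:
    - [0,0,0]
    - [0,0,0]
    - [0,0,0]
  claw: [0.9,0.9,0.9]

```text
time_s: 16.8
eef_pos: [0.5933, 0.1666, -0.0233]
tool_rot: [[-0.179, 0.984, -0.0], [0.984, 0.179, -0.0], [-0.0, -0.0, -1.0]]
ft_force: [-0.6, 0.1, 0.2]
opening: 0.0766
grip_force: 0.0
```

Next: close and lift.

play_rows:
  translation:
    - [0,0,0]
    - [0,0,0]
    - [0,0,0]
    - [0,0,-6]
    - [0,0,-30]
    - [0,0,-50]
    - [0,0,-50]
    - [0,0,0]
  delta_rot:
    - [0,0,0]
    - [0,0,0]
    - [0,0,0]
    - [0,0,0]
    - [0,0,0]
    - [0,0,0]
    - [0,0,0]
    - [0,0,0]
  claw: [0,0,0,0,0,0,0,0]
  squeeze: 60

```text
time_s: 17.8
eef_pos: [0.5952, 0.1675, 0.1168]
tool_rot: [[-0.179, 0.984, 0.006], [0.984, 0.179, 0.001], [0.0, 0.006, -1.0]]
ft_force: [0.5, -0.2, -2.1]
opening: 0.0612
grip_force: 65.9
```

```bash
python3 - <<'E'
from h import *
go(.567,-.127,yaw=-.0166)
E
```

```text
tool shift mm [-284.7  -80.4   -0.6] turn 0.197 q7 -0.43 t 17.8 F [ 0.5 -0.2 -2.1]
```

play_rows:
  translation:
    - [0,0,-5]
    - [0,0,-5]
    - [-49,-3.9,0]
    - [-49,-3.9,0]
    - [-49,-3.9,0]
    - [-49,-3.9,0]
    - [-49,-3.9,0]
    - [-49,-3.9,0]
    - [0,0,0]
  delta_rot:
    - [0,0,0.098]
    - [0,0,0.098]
    - [0,0,0]
    - [0,0,0]
    - [0,0,0]
    - [0,0,0]
    - [0,0,0]
    - [0,0,0]
    - [0,0,0]
  claw: [0,0,0,0,0,0,0,0,0]

```text
time_s: 18.92
eef_pos: [0.564, -0.1313, 0.1217]
tool_rot: [[0.022, 1.0, -0.002], [1.0, -0.022, -0.001], [-0.001, -0.002, -1.0]]
ft_force: [0.0, 0.6, -1.2]
opening: 0.0607
grip_force: 65.7
```

```bash
python3 - <<'E'
from h import *
go(.567,-.127,0,yaw=-.0166);a=robot.read_camera("top");cores(a)
E
```

```text
tool shift mm [  4.5   3.1 121.7] turn -0.005 q7 -0.08 t 18.925 F [ 0.   0.6 -1.2]
{'A': 11.2, 'B': 47.5, 'C': 60.6, 'D': 52.9, 'E': 45.4, 'F': 34.2}
```

play_rows:
  translation:
    - [4.5,3,40]
    - [0,0,50]
    - [0,0,35]
    - [0,0,12]
    - [0,0,0]
  delta_rot:
    - [0,0,0]
    - [0,0,0]
    - [0,0,0]
    - [0,0,0]
    - [0,0,0]
  claw: [0,0,0,0,0]

```text
time_s: 19.6
eef_pos: [0.5683, -0.1216, -0.0143]
tool_rot: [[0.015, 1.0, -0.001], [1.0, -0.015, 0.001], [0.001, -0.001, -1.0]]
ft_force: [0.1, -0.2, -0.8]
opening: 0.061
grip_force: 65.6
```

play_rows:
  translation:
    - [0,0,4]
    - [0,0,1.5]
    - [-4,0,0]
    - [-2,0,0]
    - [0,0,0]
  delta_rot:
    - [0,0,0]
    - [0,0,0]
    - [0,0,0]
    - [0,0,0]
    - [0,0,0]
  claw: [0,0,0,0,0]

```text
time_s: 20.23
eef_pos: [0.5684, -0.1286, -0.0196]
tool_rot: [[0.016, 1.0, 0.0], [1.0, -0.016, 0.0], [0.0, 0.0, -1.0]]
ft_force: [-0.5, 0.2, 2.3]
opening: 0.0609
grip_force: 66.0
```

play_rows:
  translation:
    - [-1.5,0,0]
    - [-1.5,0,0]
    - [0,0,0]
  delta_rot:
    - [0,0,0]
    - [0,0,0]
    - [0,0,0]
  claw: [0,0,0]

```text
time_s: 20.6
eef_pos: [0.5684, -0.1287, -0.0196]
tool_rot: [[0.014, 1.0, 0.0], [1.0, -0.014, 0.003], [0.003, 0.0, -1.0]]
ft_force: [-2.5, 14.5, 5.2]
opening: 0.061
grip_force: 66.6
```

play_rows:
  translation:
    - [2.3,0,0]
    - [0,0,0]
    - [0,0,0]
    - [0,0,0]
    - [0,0,-40]
    - [0,0,-50]
    - [0,0,-50]
    - [0,0,0]
  delta_rot:
    - [0,0,0]
    - [0,0,0]
    - [0,0,0]
    - [0,0,0]
    - [0,0,0]
    - [0,0,0]
    - [0,0,0]
    - [0,0,0]
  claw: [0,0.85,0.85,0.85,0.85,0.85,0.85,0.85]

```text
time_s: 21.6
eef_pos: [0.5702, -0.1295, 0.1239]
tool_rot: [[0.016, 1.0, 0.006], [1.0, -0.016, -0.002], [-0.002, 0.006, -1.0]]
ft_force: [-0.8, 0.2, -1.1]
opening: 0.0726
grip_force: 0.0
```

```bash
python3 - <<'E'
from h import *
go(.577,.2122,yaw=.179);a=robot.read_camera("top");cores(a)
E
```

```text
tool shift mm [341.8   1.3  -0.6] turn -0.195 q7 -0.08 t 21.6 F [-0.8  0.2 -1.1]
{'A': 11.1, 'B': 52.5, 'C': 60.9, 'D': 53.0, 'E': 45.5, 'F': 30.7}
```

play_rows:
  translation:
    - [57,0.2,0]
    - [57,0.2,0]
    - [57,0.2,0]
    - [57,0.2,0]
    - [57,0.2,0]
    - [57,0.2,0]
    - [0,0,0]
    - [0,0,0]
  delta_rot:
    - [0,0,0]
    - [0,0,0]
    - [0,0,0]
    - [0,0,0]
    - [0,0,-0.098]
    - [0,0,-0.098]
    - [0,0,0]
    - [0,0,0]
  claw: [0.9,0.9,0.9,0.9,0.9,0.9,0.9,0.9]

```text
time_s: 22.65
eef_pos: [0.5689, 0.2121, 0.119]
tool_rot: [[-0.179, 0.984, -0.002], [0.984, 0.179, -0.001], [-0.0, -0.002, -1.0]]
ft_force: [0.1, -0.3, -0.7]
opening: 0.0768
grip_force: 0.0
```

```bash
python3 - <<'E'
from h import *
stay()
go(.577,.2122,-.023,yaw=.179)
E
```

```text
stay [('top', (312.0, 227.5), array([ 0.457, -0.17 ,  0.083])), ('side', (299.5, 163.5), array([ 0.457, -0.171,  0.083]))]
tool shift mm [ -0.3   7.8 142.5] turn -0.001 q7 -0.52 t 22.75 F [ 1.1 -0.7 -0.7]
```

play_rows:
  translation:
    - [0,8,20]
    - [0,0,60]
    - [0,0,50]
    - [0,0,12]
    - [0,0,0]
    - [0,0,0]
    - [0,0,0]
    - [0,0,0]
    - [0,0,-10]
    - [0,0,-40]
    - [0,0,-50]
    - [0,0,-50]
    - [0,0,0]
  delta_rot:
    - [0,0,0]
    - [0,0,0]
    - [0,0,0]
    - [0,0,0]
    - [0,0,0]
    - [0,0,0]
    - [0,0,0]
    - [0,0,0]
    - [0,0,0]
    - [0,0,0]
    - [0,0,0]
    - [0,0,0]
    - [0,0,0]
  claw: [0.9,0.9,0.9,0.9,0.9,0,0,0,0,0,0,0,0]

```text
time_s: 24.38
eef_pos: [0.579, 0.215, 0.133]
tool_rot: [[-0.179, 0.984, 0.007], [0.984, 0.179, 0.002], [0.001, 0.007, -1.0]]
ft_force: [-0.7, 0.2, -2.3]
opening: 0.0608
grip_force: 66.3
```

```bash
python3 - <<'E'
from h import *
go(.568,-.087,.12,yaw=-.0166)
im=robot.read_camera("side")
h=cv2.cvtColor(im,cv2.COLOR_RGB2HSV)
# orange core in the case: front view
x=cv2.inRange(h,(50,140,50),(75,255,255));ys,xs=np.where(x[170:215,230:290]);print("green rows",ys.min()+170,ys.max()+170,"cols",xs.min()+230,xs.max()+230)
print(proj("side",(.567,-.072-.057,.0265)))
E
```

```text
tool shift mm [-295.1  -65.    12.4] turn 0.197 q7 -0.52 t 24.375 F [-0.7  0.2 -2.3]
green rows 185 209 cols 267 278
[264.06552467 183.32576745]
```

play_rows:
  translation:
    - [0,0,0]
    - [0,0,0]
    - [-50,-1,0]
    - [-50,-1,0]
    - [-50,-1,0]
    - [-50,-1,0]
    - [-50,-1,0]
    - [-50,-1,0]
    - [0,0,0]
    - [0,0,0]
  delta_rot:
    - [0,0,0.098]
    - [0,0,0.098]
    - [0,0,0]
    - [0,0,0]
    - [0,0,0]
    - [0,0,0]
    - [0,0,0]
    - [0,0,0]
    - [0,0,0]
    - [0,0,0]
  claw: [0,0,0,0,0,0,0,0,0,0]

```text
time_s: 25.68
eef_pos: [0.5658, -0.0853, 0.1276]
tool_rot: [[0.016, 1.0, -0.001], [1.0, -0.016, 0.001], [0.001, -0.001, -1.0]]
ft_force: [0.3, 0.7, -2.1]
opening: 0.0608
grip_force: 66.1
```

```bash
python3 - <<'E'
from h import *
go(.568,-.087,-.018,yaw=-.0166)
E
```

```text
tool shift mm [ -1.8   2.4 145.5] turn 0.001 q7 -0.16 t 25.675 F [ 0.3  0.7 -2.1]
```

play_rows:
  translation:
    - [-1,2.4,40]
    - [0,0,50]
    - [0,0,43]
    - [0,0,12]
    - [0,0,1.5]
    - [-3,0,0]
    - [0,0,0]
  delta_rot:
    - [0,0,0]
    - [0,0,0]
    - [0,0,0]
    - [0,0,0]
    - [0,0,0]
    - [0,0,0]
    - [0,0,0]
  claw: [0,0,0,0,0,0,0]

```text
time_s: 26.55
eef_pos: [0.5692, -0.0893, -0.0176]
tool_rot: [[0.016, 1.0, 0.001], [1.0, -0.016, 0.0], [0.0, 0.001, -1.0]]
ft_force: [-1.4, 1.1, 3.4]
opening: 0.061
grip_force: 69.2
```

play_rows:
  translation:
    - [-1.5,0,0]
    - [-1.5,0,0]
    - [-1,0,0]
    - [0,0,0]
  delta_rot:
    - [0,0,0]
    - [0,0,0]
    - [0,0,0]
    - [0,0,0]
  claw: [0,0,0,0]

```text
time_s: 27.05
eef_pos: [0.5694, -0.0907, -0.0176]
tool_rot: [[0.014, 1.0, 0.001], [1.0, -0.014, 0.003], [0.003, 0.001, -1.0]]
ft_force: [-1.0, 14.8, 7.7]
opening: 0.0607
grip_force: 69.9
```

play_rows:
  translation:
    - [2.3,0,0]
    - [0,0,0]
    - [0,0,0]
    - [0,0,0]
    - [0,0,-40]
    - [0,0,-50]
    - [0,0,-50]
    - [0,0,0]
  delta_rot:
    - [0,0,0]
    - [0,0,0]
    - [0,0,0]
    - [0,0,0]
    - [0,0,0]
    - [0,0,0]
    - [0,0,0]
    - [0,0,0]
  claw: [0,0.85,0.85,0.85,0.85,0.85,0.85,0.85]

```text
time_s: 28.05
eef_pos: [0.5706, -0.0918, 0.1253]
tool_rot: [[0.016, 1.0, 0.006], [1.0, -0.016, -0.001], [-0.001, 0.006, -1.0]]
ft_force: [-0.5, -0.3, -0.5]
opening: 0.0726
grip_force: 0.0
```

```bash
python3 - <<'E'
from h import *
go(*C["A"],yaw=.179)
E
```

```text
tool shift mm [399.4  -8.5  -0.6] turn -0.195 q7 -0.15 t 28.05 F [-0.5 -0.3 -0.5]
```

play_rows:
  translation:
    - [57,-1.2,0]
    - [57,-1.2,0]
    - [57,-1.2,0]
    - [57,-1.2,0]
    - [57,-1.2,0]
    - [57,-1.2,0]
    - [57,-1.2,0]
    - [0,0,0]
    - [0,0,0]
  delta_rot:
    - [0,0,0]
    - [0,0,0]
    - [0,0,0]
    - [0,0,0]
    - [0,0,0]
    - [0,0,-0.098]
    - [0,0,-0.098]
    - [0,0,0]
    - [0,0,0]
  claw: [0.9,0.9,0.9,0.9,0.9,0.9,0.9,0.9,0.9]

```text
time_s: 29.18
eef_pos: [0.5609, 0.3068, 0.1208]
tool_rot: [[-0.179, 0.984, -0.001], [0.984, 0.179, -0.001], [-0.001, -0.001, -1.0]]
ft_force: [-0.2, -1.4, -0.8]
opening: 0.0769
grip_force: 0.0
```

```bash
python3 - <<'E'
from h import *
a=robot.read_camera("top");cores(a)
go(*C["A"],-.023,yaw=.179)
E
```

```text
{'A': 48.5, 'B': 24.4, 'C': 33.4, 'D': 53.0, 'E': 22.6, 'F': 5.8}
tool shift mm [  0.4   7.6 144. ] turn -0.0 q7 -0.68 t 29.225 F [-0.8  0.2 -0.5]
```

play_rows:
  translation:
    - [0,7.6,20]
    - [0,0,60]
    - [0,0,51]
    - [0,0,13]
    - [0,0,0]
    - [0,0,0]
    - [0,0,0]
    - [0,0,0]
    - [0,0,-10]
    - [0,0,-40]
    - [0,0,-50]
    - [0,0,-50]
    - [0,0,0]
  delta_rot:
    - [0,0,0]
    - [0,0,0]
    - [0,0,0]
    - [0,0,0]
    - [0,0,0]
    - [0,0,0]
    - [0,0,0]
    - [0,0,0]
    - [0,0,0]
    - [0,0,0]
    - [0,0,0]
    - [0,0,0]
    - [0,0,0]
  claw: [0.9,0.9,0.9,0.9,0.9,0,0,0,0,0,0,0,0]

```text
time_s: 30.85
eef_pos: [0.5703, 0.3099, 0.1328]
tool_rot: [[-0.179, 0.984, 0.006], [0.984, 0.179, 0.003], [0.002, 0.007, -1.0]]
ft_force: [-0.0, -0.4, -1.9]
opening: 0.0609
grip_force: 66.0
```

```bash
python3 - <<'E'
from h import *
a=robot.read_camera("top");cores(a)
go(.568,-.0495,.12,yaw=-.0166)
E
```

```text
{'A': 73.8, 'B': 24.3, 'C': 33.7, 'D': 56.6, 'E': 25.8, 'F': 5.5}
tool shift mm [-352.4  -65.5    9.7] turn 0.196 q7 -0.67 t 30.9 F [ 0.2 -0.  -2.3]
```

play_rows:
  translation:
    - [0,0,0]
    - [0,0,0]
    - [-51,0.6,0]
    - [-51,0.6,0]
    - [-51,0.6,0]
    - [-51,0.6,0]
    - [-51,0.6,0]
    - [-51,0.6,0]
    - [-51,0.6,0]
    - [0,0,0]
    - [0,0,0]
  delta_rot:
    - [0,0,0.098]
    - [0,0,0.098]
    - [0,0,0]
    - [0,0,0]
    - [0,0,0]
    - [0,0,0]
    - [0,0,0]
    - [0,0,0]
    - [0,0,0]
    - [0,0,0]
    - [0,0,0]
  claw: [0,0,0,0,0,0,0,0,0,0,0]

```text
time_s: 32.28
eef_pos: [0.5666, -0.0479, 0.1271]
tool_rot: [[0.016, 1.0, -0.001], [1.0, -0.016, 0.001], [0.001, -0.001, -1.0]]
ft_force: [-0.4, 0.7, -1.2]
opening: 0.0608
grip_force: 65.8
```

```bash
python3 - <<'E'
from h import *
go(.568,-.0495,-.018,yaw=-.0166)
E
```

```text
tool shift mm [ -1.6   1.6 145.1] turn 0.001 q7 -0.23 t 32.275 F [-0.4  0.7 -1.2]
```

play_rows:
  translation:
    - [-1,1.6,40]
    - [0,0,50]
    - [0,0,43]
    - [0,0,12]
    - [0,0,1]
    - [-3,0,0]
    - [-1.5,0,0]
    - [0,0,0]
  delta_rot:
    - [0,0,0]
    - [0,0,0]
    - [0,0,0]
    - [0,0,0]
    - [0,0,0]
    - [0,0,0]
    - [0,0,0]
    - [0,0,0]
  claw: [0,0,0,0,0,0,0,0]

```text
time_s: 33.28
eef_pos: [0.5688, -0.0541, -0.018]
tool_rot: [[0.016, 1.0, 0.0], [1.0, -0.016, -0.0], [-0.0, 0.0, -1.0]]
ft_force: [0.5, -0.8, 2.3]
opening: 0.0607
grip_force: 68.7
```

play_rows:
  translation:
    - [-1.5,0,0]
    - [-1.5,0,0]
    - [0,0,0]
  delta_rot:
    - [0,0,0]
    - [0,0,0]
    - [0,0,0]
  claw: [0,0,0]

```text
time_s: 33.65
eef_pos: [0.5688, -0.0555, -0.018]
tool_rot: [[0.015, 1.0, 0.001], [1.0, -0.015, 0.002], [0.002, 0.001, -1.0]]
ft_force: [-0.2, 7.5, 5.4]
opening: 0.0608
grip_force: 69.3
```

play_rows:
  translation:
    - [1.2,0,0]
    - [0,0,0]
    - [0,0,0]
    - [0,0,0]
    - [0,0,-40]
    - [0,0,-50]
    - [0,0,-50]
    - [0,0,0]
  delta_rot:
    - [0,0,0]
    - [0,0,0]
    - [0,0,0]
    - [0,0,0]
    - [0,0,0]
    - [0,0,0]
    - [0,0,0]
    - [0,0,0]
  claw: [0,0.85,0.85,0.85,0.85,0.85,0.85,0.85]

```text
time_s: 34.65
eef_pos: [0.5705, -0.0558, 0.1253]
tool_rot: [[0.016, 1.0, 0.006], [1.0, -0.016, -0.001], [-0.001, 0.006, -1.0]]
ft_force: [-0.3, 0.1, -0.7]
opening: 0.0722
grip_force: 0.0
```

```bash
python3 - <<'E'
from h import *
go(*C["D"],yaw=.179)
E
```

```text
tool shift mm [ 289.1 -137.2   -1.1] turn -0.195 q7 -0.23 t 34.65 F [-0.3  0.1 -0.7]
```

play_rows:
  translation:
    - [48,-23,0]
    - [48,-23,0]
    - [48,-23,0]
    - [48,-23,0]
    - [48,-23,0]
    - [49,-22,0]
    - [0,0,0]
    - [0,0,0]
    - [0,0,0]
  delta_rot:
    - [0,0,0]
    - [0,0,0]
    - [0,0,0]
    - [0,0,0]
    - [0,0,0]
    - [0,0,0]
    - [0,0,-0.098]
    - [0,0,-0.097]
    - [0,0,0]
  claw: [0.9,0.9,0.9,0.9,0.9,0.9,0.9,0.9,0.9]

```text
time_s: 35.78
eef_pos: [0.4359, 0.2353, 0.1211]
tool_rot: [[-0.178, 0.984, -0.001], [0.984, 0.178, -0.0], [0.0, -0.001, -1.0]]
ft_force: [-0.2, -0.4, -0.7]
opening: 0.077
grip_force: 0.0
```

```bash
python3 - <<'E'
from h import *
a=robot.read_camera("top");cores(a)
go(*C["D"],-.023,yaw=.179)
E
```

```text
{'A': 37.4, 'B': 24.3, 'C': 33.5, 'D': 11.9, 'E': 4.6, 'F': 6.1}
tool shift mm [-1.000e-01  2.100e+00  1.442e+02] turn -0.002 q7 -0.66 t 35.825 F [-0.2  0.3  0.1]
```

play_rows:
  translation:
    - [0,2,20]
    - [0,0,60]
    - [0,0,51]
    - [0,0,13]
    - [0,0,0]
    - [0,0,0]
    - [0,0,0]
    - [0,0,0]
    - [0,0,-10]
    - [0,0,-40]
    - [0,0,-50]
    - [0,0,-50]
    - [0,0,0]
  delta_rot:
    - [0,0,0]
    - [0,0,0]
    - [0,0,0]
    - [0,0,0]
    - [0,0,0]
    - [0,0,0]
    - [0,0,0]
    - [0,0,0]
    - [0,0,0]
    - [0,0,0]
    - [0,0,0]
    - [0,0,0]
    - [0,0,0]
  claw: [0.9,0.9,0.9,0.9,0.9,0,0,0,0,0,0,0,0]

```text
time_s: 37.45
eef_pos: [0.4399, 0.2366, 0.132]
tool_rot: [[-0.178, 0.984, 0.006], [0.984, 0.178, 0.002], [0.001, 0.007, -1.0]]
ft_force: [0.2, -0.4, -2.4]
opening: 0.0612
grip_force: 66.1
```

```bash
python3 - <<'E'
from h import *
a=robot.read_camera("top");cores(a)
go(.568,-.016,.12,yaw=-.0166)
# where is the case's floor row: light-coloured core A in side view; project expected edges
cv2.imwrite("pics/t_now.png",a[:,:,::-1])
for x in(.05675,.02025,-.01625):print(proj("top",(.567-.0166*x,-.072-x,.0265)))
print((a[193,250:312].astype(int)).tolist())
E
```

```text
{'A': 37.4, 'B': 24.2, 'C': 33.5, 'D': 24.5, 'E': 4.2, 'F': 6.0}
tool shift mm [-270.7   82.1   10.2] turn 0.195 q7 -0.66 t 37.5 F [ 0.  -0.8 -2.3]
[296.16709493 192.54916248]
[284.55936988 192.53073703]
[272.96326881 192.51233003]
[[81, 64, 52], [136, 96, 61], [181, 124, 71], [192, 140, 73], [159, 144, 74], [98, 159, 78], [53, 171, 84], [40, 177, 87], [40, 175, 84], [40, 176, 87], [39, 176, 85], [38, 173, 85], [41, 171, 87], [37, 149, 76], [30, 116, 61], [32, 101, 52], [40, 96, 52], [71, 100, 69], [110, 112, 98], [142, 134, 122], [167, 157, 145], [188, 176, 161], [210, 198, 182], [223, 212, 194], [227, 217, 198], [199, 187, 170], [145, 139, 125], [115, 108, 100], [106, 96, 89], [95, 85, 78], [98, 83, 74], [100, 84, 78], [106, 89, 83], [111, 94, 88], [114, 97, 89], [113, 95, 88], [111, 92, 85], [106, 90, 81], [104, 87, 83], [101, 86, 77], [93, 79, 69], [91, 75, 64], [93, 77, 62], [98, 80, 62], [99, 82, 62], [108, 88, 68], [113, 96, 76], [111, 92, 73], [109, 90, 67], [109, 90, 71], [98, 81, 61], [99, 83, 63], [106, 88, 68], [115, 95, 69], [120, 98, 70], [120, 92, 61], [113, 82, 48], [111, 75, 37], [113, 76, 46], [111, 73, 38], [114, 77, 44], [111, 78, 43]]
```

play_rows:
  translation:
    - [0,0,0]
    - [0,0,0]
    - [-42,22,0]
    - [-42,22,0]
    - [-42,22,0]
    - [-42,22,0]
    - [-42,22,0]
    - [-42,22,0]
    - [0,0,0]
    - [0,0,0]
  delta_rot:
    - [0,0,0.098]
    - [0,0,0.097]
    - [0,0,0]
    - [0,0,0]
    - [0,0,0]
    - [0,0,0]
    - [0,0,0]
    - [0,0,0]
    - [0,0,0]
    - [0,0,0]
  claw: [0,0,0,0,0,0,0,0,0,0]

```text
time_s: 38.75
eef_pos: [0.5653, -0.0177, 0.127]
tool_rot: [[0.016, 1.0, -0.002], [1.0, -0.016, 0.001], [0.001, -0.002, -1.0]]
ft_force: [0.9, 0.5, -1.1]
opening: 0.0612
grip_force: 65.9
```

```bash
python3 - <<'E'
from h import *
go(.568,-.017,-.018,yaw=-.0166)
E
```

```text
tool shift mm [  0.7   2.9 145. ] turn 0.001 q7 -0.3 t 38.75 F [ 0.9  0.5 -1.1]
```

play_rows:
  translation:
    - [0.5,2.5,40]
    - [0,0,50]
    - [0,0,20]
    - [0,0,12]
    - [0,0,10]
    - [0,0,0]
  delta_rot:
    - [0,0,0]
    - [0,0,0]
    - [0,0,0]
    - [0,0,0]
    - [0,0,0]
    - [0,0,0]
  claw: [0,0,0,0,0,0]

```text
time_s: 39.5
eef_pos: [0.5688, -0.0177, -0.0041]
tool_rot: [[0.016, 1.0, 0.0], [1.0, -0.016, -0.0], [-0.0, 0.0, -1.0]]
ft_force: [-0.2, 0.2, -1.0]
opening: 0.0608
grip_force: 65.8
```

play_rows:
  translation:
    - [0,0,5]
    - [0,0,5]
    - [0,0,3.5]
    - [0,0,0]
  delta_rot:
    - [0,0,0]
    - [0,0,0]
    - [0,0,0]
    - [0,0,0]
  claw: [0,0,0,0]

```text
time_s: 40.0
eef_pos: [0.5687, -0.0178, -0.0175]
tool_rot: [[0.016, 1.0, -0.0], [1.0, -0.016, -0.0], [-0.0, 0.0, -1.0]]
ft_force: [-4.6, -0.1, 9.4]
opening: 0.0606
grip_force: 67.1
```

play_rows:
  translation:
    - [0,0,-0.8]
    - [0,0,0]
    - [0,0,0]
    - [0,0,0]
    - [0,0,-40]
    - [0,0,-50]
    - [0,0,-50]
    - [0,0,0]
  delta_rot:
    - [0,0,0]
    - [0,0,0]
    - [0,0,0]
    - [0,0,0]
    - [0,0,0]
    - [0,0,0]
    - [0,0,0]
    - [0,0,0]
  claw: [0,0.85,0.85,0.85,0.85,0.85,0.85,0.85]

```text
time_s: 41.0
eef_pos: [0.5706, -0.0177, 0.1266]
tool_rot: [[0.016, 1.0, 0.006], [1.0, -0.016, -0.001], [-0.001, 0.006, -1.0]]
ft_force: [-0.2, 0.1, 0.0]
opening: 0.0726
grip_force: 0.0
```

```bash
python3 - <<'E'
from h import *
go(*C["E"],yaw=.179)
E
```

```text
tool shift mm [ 204.9 -132.5   -0.9] turn -0.195 q7 -0.3 t 41.0 F [-0.2  0.1  0. ]
```

play_rows:
  translation:
    - [41,-26.5,0]
    - [41,-26.5,0]
    - [41,-26.5,0]
    - [41,-26.5,0]
    - [41,-26.5,0]
    - [0,0,0]
    - [0,0,0]
    - [0,0,0]
  delta_rot:
    - [0,0,0]
    - [0,0,0]
    - [0,0,0]
    - [0,0,0]
    - [0,0,0]
    - [0,0,-0.098]
    - [0,0,-0.097]
    - [0,0,0]
  claw: [0.9,0.9,0.9,0.9,0.9,0.9,0.9,0.9]

```text
time_s: 42.0
eef_pos: [0.4391, 0.1892, 0.1225]
tool_rot: [[-0.178, 0.984, -0.001], [0.984, 0.178, 0.0], [0.0, -0.001, -1.0]]
ft_force: [-0.2, -0.4, -0.5]
opening: 0.077
grip_force: 0.0
```

```bash
python3 - <<'E'
from h import *
a,b=stay();cores(a)
go(*C["E"],-.023,yaw=.179)
c=np.hstack([cv2.resize(a[140:265,235:345,::-1],None,fx=3.6,fy=3.6,interpolation=3),cv2.resize(b[90:215,225:335,::-1],None,fx=3.6,fy=3.6,interpolation=3)]);cv2.imwrite("pics/c13.png",c)
E
```

```text
stay [('top', (312.0, 227.5), array([ 0.457, -0.17 ,  0.083]))]
{'A': 51.6, 'B': 24.4, 'C': 33.5, 'D': 43.7, 'E': 21.8, 'F': 8.0}
tool shift mm [ -0.3   2.2 145.7] turn -0.003 q7 -0.56 t 42.1 F [-0.4 -0.3  0.5]
```

View pics/c13.png

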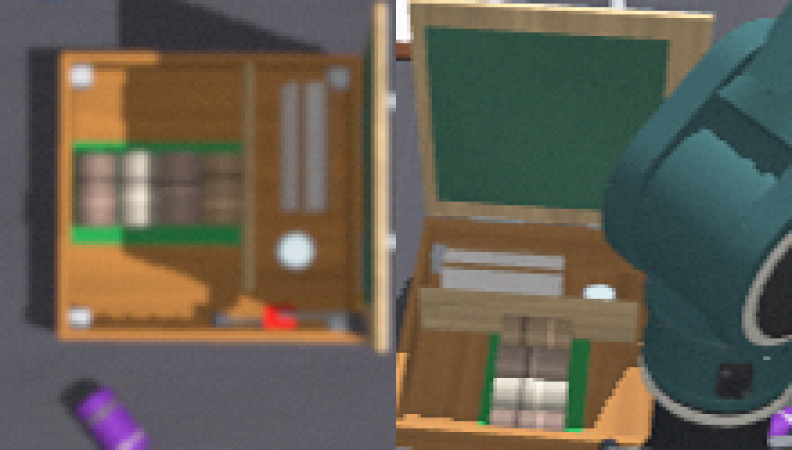

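The crop shows the floor row full at top-crop x 77–240 and lying in line on the pad, with the lid up. Next is core E.

play_rows:
  translation:
    - [0,2,20]
    - [0,0,60]
    - [0,0,52]
    - [0,0,13]
    - [0,0,0]
    - [0,0,0]
    - [0,0,0]
    - [0,0,0]
    - [0,0,-10]
    - [0,0,-40]
    - [0,0,-50]
    - [0,0,-50]
    - [0,0,0]
  delta_rot:
    - [0,0,0]
    - [0,0,0]
    - [0,0,0]
    - [0,0,0]
    - [0,0,0]
    - [0,0,0]
    - [0,0,0]
    - [0,0,0]
    - [0,0,0]
    - [0,0,0]
    - [0,0,0]
    - [0,0,0]
    - [0,0,0]
  claw: [0.9,0.9,0.9,0.9,0.9,0,0,0,0,0,0,0,0]

```text
time_s: 43.72
eef_pos: [0.4433, 0.1903, 0.1323]
tool_rot: [[-0.178, 0.984, 0.007], [0.984, 0.178, 0.001], [-0.0, 0.007, -1.0]]
ft_force: [-0.4, 0.4, -2.8]
opening: 0.0606
grip_force: 66.5
```

```bash
python3 - <<'E'
from h import *
a=robot.read_camera("top");cores(a)
go(.567,-.1105,.13,yaw=-.0166)
E
```

```text
{'A': 47.9, 'B': 24.5, 'C': 33.5, 'D': 43.1, 'E': 23.9, 'F': 7.9}
tool shift mm [-317.4   69.5    0.6] turn 0.195 q7 -0.56 t 43.775 F [ 0.4 -0.7 -3. ]
```

play_rows:
  translation:
    - [0,0,0]
    - [0,0,0]
    - [-50,21.4,0]
    - [-50,21.4,0]
    - [-50,21.4,0]
    - [-50,21.4,0]
    - [-50,21.4,0]
    - [-49,21.4,0]
    - [0,0,0]
    - [0,0,0]
  delta_rot:
    - [0,0,0.098]
    - [0,0,0.097]
    - [0,0,0]
    - [0,0,0]
    - [0,0,0]
    - [0,0,0]
    - [0,0,0]
    - [0,0,0]
    - [0,0,0]
    - [0,0,0]
  claw: [0,0,0,0,0,0,0,0,0,0]

```text
time_s: 45.02
eef_pos: [0.5643, -0.1108, 0.1272]
tool_rot: [[0.016, 1.0, -0.002], [1.0, -0.016, 0.001], [0.001, -0.002, -1.0]]
ft_force: [-0.8, 0.7, -0.8]
opening: 0.0609
grip_force: 66.3
```

```bash
python3 - <<'E'
from h import *
go(.5675,-.1105,.015,yaw=-.0166)
E
```

```text
tool shift mm [  0.3   3.4 112.2] turn 0.001 q7 -0.13 t 45.025 F [-0.8  0.7 -0.8]
```

play_rows:
  translation:
    - [0.3,1,40]
    - [0,0,45]
    - [0,0,20]
    - [0,0,4]
    - [0,0,0]
  delta_rot:
    - [0,0,0]
    - [0,0,0]
    - [0,0,0]
    - [0,0,0]
    - [0,0,0]
  claw: [0,0,0,0,0]

```text
time_s: 45.65
eef_pos: [0.5666, -0.1108, 0.02]
tool_rot: [[0.016, 1.0, 0.001], [1.0, -0.016, -0.0], [-0.0, 0.001, -1.0]]
ft_force: [0.1, 0.7, -1.6]
opening: 0.0608
grip_force: 66.2
```

play_rows:
  translation:
    - [0,0,3]
    - [0,0,3]
    - [0,0,0]
  delta_rot:
    - [0,0,0]
    - [0,0,0]
    - [0,0,0]
  claw: [0,0,0]

```text
time_s: 46.02
eef_pos: [0.5669, -0.1096, 0.0153]
tool_rot: [[0.015, 1.0, 0.002], [1.0, -0.015, 0.0], [0.0, 0.002, -1.0]]
ft_force: [-12.0, 9.4, 35.0]
opening: 0.0607
grip_force: 71.0
```

play_rows:
  translation:
    - [1,0,-1]
    - [0.5,0,0]
    - [0,0,0]
  delta_rot:
    - [0,0,0]
    - [0,0,0]
    - [0,0,0]
  claw: [0,0,0]

```text
time_s: 46.4
eef_pos: [0.5668, -0.1091, 0.0154]
tool_rot: [[0.016, 1.0, 0.002], [1.0, -0.016, -0.0], [-0.0, 0.002, -1.0]]
ft_force: [-4.5, 4.1, 14.2]
opening: 0.0607
grip_force: 68.2
```

play_rows:
  translation:
    - [0.6,0,-0.5]
    - [0,0,0]
    - [0,0,0]
    - [0,0,0]
    - [0,0,0]
    - [0,0,-40]
    - [0,0,-50]
    - [0,0,-30]
    - [0,0,0]
  delta_rot:
    - [0,0,0]
    - [0,0,0]
    - [0,0,0]
    - [0,0,0]
    - [0,0,0]
    - [0,0,0]
    - [0,0,0]
    - [0,0,0]
    - [0,0,0]
  claw: [0,0,0.85,0.85,0.85,0.85,0.85,0.85,0.85]

```text
time_s: 47.52
eef_pos: [0.5671, -0.1092, 0.1366]
tool_rot: [[0.016, 1.0, 0.003], [1.0, -0.016, -0.001], [-0.001, 0.003, -1.0]]
ft_force: [-0.3, 0.1, -0.8]
opening: 0.073
grip_force: 0.0
```

```bash
python3 - <<'E'
from h import *
go(*C["F"],yaw=.179)
E
```

```text
tool shift mm [ 248.8 -114.3   -0.7] turn -0.195 q7 -0.13 t 47.525 F [-0.3  0.1 -0.8]
```

play_rows:
  translation:
    - [50,-23,0]
    - [50,-23,0]
    - [50,-23,0]
    - [50,-23,0]
    - [49,-22,0]
    - [0,0,0]
    - [0,0,0]
    - [0,0,0]
  delta_rot:
    - [0,0,0]
    - [0,0,0]
    - [0,0,0]
    - [0,0,0]
    - [0,0,0]
    - [0,0,-0.098]
    - [0,0,-0.097]
    - [0,0,0]
  claw: [0.9,0.9,0.9,0.9,0.9,0.9,0.9,0.9]

```text
time_s: 48.52
eef_pos: [0.4556, 0.1417, 0.1338]
tool_rot: [[-0.178, 0.984, -0.001], [0.984, 0.178, 0.0], [0.0, -0.001, -1.0]]
ft_force: [-0.2, -0.1, 0.3]
opening: 0.0767
grip_force: 0.0
```

```bash
python3 - <<'E'
from h import *
a,b=stay();cores(a)
go(*C["F"],-.023,yaw=.179)
# is E (dark grey) sitting in the gap? compare with c13 neighbours along the row
for x in(.0385,.002,-.036):
    for n,i in(("top",a),("side",b)):
        u,v=proj(n,(.567,-.072-x,.075)).round().astype(int);print(x,n,i[v-2:v+3,u-2:u+3].reshape(-1,3).mean(0).round())
E
```

```text
stay [('top', (312.0, 227.5), array([ 0.457, -0.17 ,  0.083]))]
{'A': 92.4, 'B': 24.5, 'C': 33.5, 'D': 56.8, 'E': 33.3, 'F': 46.4}
tool shift mm [ -0.4   1.2 157. ] turn -0.003 q7 -0.44 t 48.625 F [-0.6 -0.2  0.3]
0.0385 top [66. 68. 72.]
0.0385 side [74. 75. 76.]
0.002 top [86. 85. 71.]
0.002 side [71. 71. 74.]
-0.036 top [141. 127. 116.]
-0.036 side [155. 145. 135.]
```

play_rows:
  translation:
    - [0,1,30]
    - [0,0,60]
    - [0,0,54]
    - [0,0,13]
    - [0,0,0]
    - [0,0,0]
    - [0,0,0]
    - [0,0,0]
    - [0,0,-10]
    - [0,0,-40]
    - [0,0,-50]
    - [0,0,-50]
    - [0,0,0]
  delta_rot:
    - [0,0,0]
    - [0,0,0]
    - [0,0,0]
    - [0,0,0]
    - [0,0,0]
    - [0,0,0]
    - [0,0,0]
    - [0,0,0]
    - [0,0,0]
    - [0,0,0]
    - [0,0,0]
    - [0,0,0]
    - [0,0,0]
  claw: [0.9,0.9,0.9,0.9,0.9,0,0,0,0,0,0,0,0]

```text
time_s: 50.25
eef_pos: [0.4588, 0.1424, 0.1318]
tool_rot: [[-0.178, 0.984, 0.007], [0.984, 0.178, 0.0], [-0.001, 0.007, -1.0]]
ft_force: [-0.2, 0.6, -2.6]
opening: 0.0608
grip_force: 66.4
```

```bash
python3 - <<'E'
from h import *
s=robot.get_state();d=np.array([.567,-.036])-np.array(s["eef_pos"])[:2];print((np.array([[.0166,1],[1,-.0166]])@d*1000).round(1))
E
```

```text
[-176.6  111.1]
```

play_rows:
  translation:
    - [0,0,0]
    - [0,0,0]
    - [-44,28,0]
    - [-44,28,0]
    - [-44,28,0]
    - [-44,27,0]
    - [0,0,0]
    - [0,0,0]
  delta_rot:
    - [0,0,0.098]
    - [0,0,0.097]
    - [0,0,0]
    - [0,0,0]
    - [0,0,0]
    - [0,0,0]
    - [0,0,0]
    - [0,0,0]
  claw: [0,0,0,0,0,0,0,0]

```text
time_s: 51.25
eef_pos: [0.5646, -0.0354, 0.1274]
tool_rot: [[0.016, 1.0, -0.001], [1.0, -0.016, 0.0], [0.0, -0.001, -1.0]]
ft_force: [0.0, 0.8, -1.4]
opening: 0.0606
grip_force: 66.2
```

```bash
python3 - <<'E'
from h import *
go(.566,-.036,.02,yaw=-.0166)
E
```

```text
tool shift mm [ -0.6   1.5 107.4] turn 0.001 q7 -0.28 t 51.25 F [ 0.   0.8 -1.4]
```

play_rows:
  translation:
    - [-0.5,1,40]
    - [0,0,42]
    - [0,0,20]
    - [0,0,6]
    - [0,0,2]
    - [0,0,0]
  delta_rot:
    - [0,0,0]
    - [0,0,0]
    - [0,0,0]
    - [0,0,0]
    - [0,0,0]
    - [0,0,0]
  claw: [0,0,0,0,0,0]

```text
time_s: 52.0
eef_pos: [0.5667, -0.0362, 0.0185]
tool_rot: [[0.016, 1.0, 0.001], [1.0, -0.016, -0.0], [-0.0, 0.001, -1.0]]
ft_force: [0.4, 1.9, -0.9]
opening: 0.0609
grip_force: 66.1
```

play_rows:
  translation:
    - [0,0,2]
    - [0,0,2]
    - [0,0,0]
  delta_rot:
    - [0,0,0]
    - [0,0,0]
    - [0,0,0]
  claw: [0,0,0]

```text
time_s: 52.38
eef_pos: [0.5669, -0.0356, 0.0156]
tool_rot: [[0.016, 1.0, 0.002], [1.0, -0.016, -0.0], [-0.0, 0.002, -1.0]]
ft_force: [-11.9, 3.3, 35.0]
opening: 0.0607
grip_force: 70.9
```

play_rows:
  translation:
    - [0.5,0,-1.4]
    - [0,0,0]
    - [0,0,0]
    - [0,0,0]
    - [0,0,0]
    - [0,0,-40]
    - [0,0,-50]
    - [0,0,-50]
    - [0,-50,0]
    - [0,-60,0]
    - [0,-50,0]
    - [0,0,0]
  delta_rot:
    - [0,0,0]
    - [0,0,0]
    - [0,0,0]
    - [0,0,0]
    - [0,0,0]
    - [0,0,0]
    - [0,0,0]
    - [0,0,0]
    - [0,0,0]
    - [0,0,0]
    - [0,0,0]
    - [0,0,0]
  claw: [0,0,0.85,0.85,0.85,0.85,0.85,0.85,0.85,0.85,0.85,0.85]

```text
time_s: 53.88
eef_pos: [0.4035, -0.0339, 0.1549]
tool_rot: [[0.017, 1.0, -0.001], [1.0, -0.017, -0.003], [-0.003, -0.001, -1.0]]
ft_force: [1.1, -0.1, -0.3]
opening: 0.0727
grip_force: 0.0
```

play_rows:
  translation:
    - [50,0,0]
    - [50,0,0]
    - [50,0,0]
    - [50,0,0]
    - [0,0,0]
  delta_rot:
    - [0,0,0]
    - [0,0,0]
    - [0,0,0]
    - [0,0,0]
    - [0,0,0]
  claw: [0.85,0.85,0.85,0.85,0.85]

```text
time_s: 54.5
eef_pos: [0.4095, 0.1707, 0.1551]
tool_rot: [[0.011, 1.0, 0.0], [1.0, -0.011, 0.002], [0.002, 0.0, -1.0]]
ft_force: [0.7, -0.6, 0.9]
opening: 0.0726
grip_force: 0.0
```

```bash
python3 - <<'E'
from h import *
a,b=stay();cores(a)
c=np.hstack([cv2.resize(a[140:265,145:345,::-1],None,fx=2.4,fy=2.4,interpolation=3),cv2.resize(b[90:215,215:345,::-1],None,fx=2.4,fy=2.4,interpolation=3)]);cv2.imwrite("pics/c14.png",c)
print(robot.get_state()["ft_force"])
E
```

```text
stay [('top', (312.0, 227.5), array([ 0.457, -0.17 ,  0.083])), ('side', (299.5, 163.5), array([ 0.457, -0.171,  0.083]))]
{'A': 36.1, 'B': 24.4, 'C': 33.6, 'D': 40.1, 'E': 35.5, 'F': 21.7}
[-0.28851846 -0.22582474  0.5459809 ]
```

View pics/c14.png

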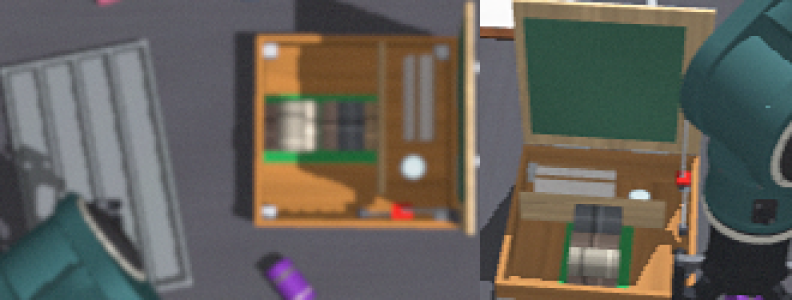

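```bash
python3 - <<'E'
from workcell import robot
print(robot.finish_job())
E
```

```text
the job is handed in; nothing more can be done
None
```

I handed the job in at about 55 s with the lid standing on its stay, which by camera is at its locked position. All six cores are stacked on the pad, four on the floor and two saddled in the outer gaps, and nothing was knocked or dropped. The hand-in returned no verdict.

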